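Draw the display panel from the leaning stack and set it in the stand

TASK

Draw the tall panel with the display window out of the stack leaning against the instrument, leaving the other panels leaning there with their feet on the bench about where they stand. Set it upright in the sloping bay of the panel stand, window facing out: keep hold of it until its lower edge rests on the ledge, then let go so that it lies flat back between the cheeks. Leave the jar, the screwdriver and the meter alone.

Things in the scene. Friction and masses are not known exactly. Their poses are not given: they have to be found in the camera images.
- window_panel: tallest panel of the stack: aluminium, 120 wide, 190 tall, 10 thick, 0.24 to 0.42 kg, dark 84 x 56 display window on the front; 1st, 2nd or 3rd from the instrument. Its top 60 mm stand clear of the other panels. Origin: middle of the rear lower edge, on the bench; x out of its front face (away from the robot), y across, z up the panel: spans x 0..10, y -60..60, z 0..190 mm.
- vent_panel: aluminium panel in the stack, 120 wide, 130 tall, 10 thick, six dark vent slots. Origin: middle of the rear lower edge, on the bench; x out of its front face (away from the robot), y across, z up the panel: spans x 0..10, y -60..60, z 0..130 mm.
- socket_panel: aluminium panel in the stack, 120 wide, 122 tall, 10 thick, three dark round openings in a row. Origin: middle of the rear lower edge, on the bench; x out of its front face (away from the robot), y across, z up the panel: spans x 0..10, y -60..60, z 0..122 mm.
- blank_panel: aluminium panel, 120 wide, 108 tall, 10 thick, plain, frontmost of the stack. Origin: middle of the rear lower edge, on the bench; x out of its front face (away from the robot), y across, z up the panel: spans x 0..10, y -60..60, z 0..108 mm.
- instrument: fixed grey case, 200 deep, 220 wide, 90 high. The four panels lie face to face, leaning on the top edge of its face away from the robot, about 29 deg from upright, tops sloping back over the case towards the robot. Origin: foot of that face, mid-width, on the bench; x out of that face, z up; case spans x -200..0 mm.
- bay: fixed sloping bay facing away from the robot, leaning 25 deg back to it. Origin: mid inner corner of back plate and ledge, 30 mm above the bench; x out of the plate, y across, z up the slope. Plate face x=0, 150 wide, 125 tall; ledge top z=0, square to it; lip x 23..31 mm, 12 high; cheeks inside y=+-67, 100 tall, 18 deep. A panel on the ledge slides back to the plate.
- stand: dark steel base carrying the bay, 150 x 150 mm, x -110..40 mm from its origin, two posts at x = -54 up to 122 mm high. Origin: bench point straight below the bay's origin.
- screw_jar: bystander: clear closed jar, 56 diameter, 75 high; origin under its centre.
- screwdriver: bystander: screwdriver lying on the bench; origin under its middle, x along it.
- meter: bystander: grey hand-held meter lying on the bench, 130 x 70 x 36 mm; origin under its centre.
Not all that is in view belongs to the job. What is shaped like the stand but brown or turquoise is not meant.

How it is judged:
By the outcome, as a careful person would: the job done as asked, in the order asked, and still so for the second after the job is handed in, with the robot touching nothing.
It also fails if it takes over 53 s, if anything falls off the work surface, if the arm or the gripper's body presses on something with over 40 N, if the wrist force passes 120 N, or if a joint passes its speed limit or range.

ROBOT

A 6-joint arm with a two-finger parallel gripper is mounted at the origin on the work surface. World frame = base frame: x ahead of the robot, y to its left, z up, the work surface at z = 0. Lengths are in m, angles in rad, forces in N, time in s.
With the tool pointing down it reaches from about 0.4 to 0.825 m from the base axis. Payload 7 kg.
Tool frame: the origin (TCP) lies at the very end of the fingers, on their centre line; the grasp point (between the pads) lies 19 mm behind it; z points along the fingers, y is the direction in which the jaws open and shut (so a half turn about z gives the same grasp; the last joint's range is limited). The gripper opens to 88 mm and grips with 3 to 60 N. Pads are 19 mm wide; open, the fingers measure 130 mm over their backs; the gripper's body (78 mm by 193 mm) begins 47 mm behind the grasp point.
Start: joints at [1.392, 0.359, 0.012, 0, -1.224, -0.288], TCP at [0.304, 0.603, 0.227] pointing down, gripper open.
Joint ranges: [-3.07, 3.07], [-1.43, 2.12], [-1.02, 1.25], [-3.03, 1.67], [-3.05, -0], [-3.03, 3.03]. Speed limits (rad/s): [2.39, 2.39, 3.01, 3.14, 3.14, 3.14].

INTERFACE

Orientations are given as [roll, pitch, yaw] about the fixed x, y, z axes, in that order (R = Rz(yaw) Ry(pitch) Rx(roll)).
In Python, from station import arm gives the robot as it stands.
- The arm moves only by the shell command python3 -m inch 'ROWS' [FORCE]. ROWS is text: rows parted by semicolons, each of 7 numbers parted by spaces: the closure, from 0 (fully open) to 1 (shut), then the shift along the tool's x, y, z each as a share of 300 mm, from -1 to 1, then the turn, a rotation vector about the tool's x, y, z each as a share of 60 degrees, from -1 to 1. In form: grip tx ty tz rx ry rz; .... A call has 1 to 12 rows; each row is the pose to reach, as a shift and turn from the pose commanded when the call began, along the tool's axes at that moment; what a row does not reach only later rows make up. A row lasts 1/10 s, in which the tool goes at most 50 mm and 8.59 degrees, less where a joint would pass 70% of its speed; a pose out of reach is approached as far as the arm can. A call with a number of a shift or a turn outside -1 to 1 is refused whole. A call with a gripper value outside its range is refused whole. The fingers move at their own pace and stop on an object; FORCE is the grip in N (left out, the last holds). Time passes only in rows, so rows that repeat a pose let the fingers close. It gives the time, the measured TCP pose, the force and the opening at its end, in the units of the state.
- arm.get_state(): the state, without advancing time (a new reading comes with each control period).
- arm.grab_frame(name): name is "side" or "top"; returns a dict with "img" (480x640x3 uint8, red, green, blue), "range_z" (480x640 float32, m along the optical axis (not along the pixel's ray), 0 where there is no reading), "fx", "fy", "cx", "cy" (pixels), "dist" ([k1, k2, p1, p2, k3] as OpenCV has them; the pictures are not rectified), "extrinsics" (4x4, takes a point from world to camera coordinates). Camera axes: x right, y up, looking along -z (the intrinsics and any distortion apply to the point x, -y, -z); pixel columns grow to the right and rows downward; lengths in m; the calibration is good to about 2 mm. A picture is of the moment at which its call begins.
- arm.job_done(): hands the job in, once; it reports no verdict.
The state is a dict: "t": time; "q": joint angles; "qd": joint speeds; "joint_efforts": joint torques, N m; "eef_pos": TCP position; "ee_rot": TCP orientation; "force": force on the tool from outside, world axes, zero at the start; "moment": the same for the moment, N m; "width": finger opening in m.
Only numpy, scipy, OpenCV 4.12 (cv2) and the standard library are available. Lean on these libraries where they do the work, as an engineer would, in place of code of your own. Each camera call takes 0.05 s, during which the arm holds its last target.

## Working session

There is one attempt and no reset: what is moved stays moved. The work goes in short steps, Python scripts to look and compute and a shell command to move; the robot and the scene stay as the last step left them, time stands still between calls to the robot, and variables do not carry over. Pictures are saved under pics/ and viewed, and the job is handed in when it is done.

```bash
ls; mkdir -p pics
python3 - <<'E'
from station import arm
import cv2,numpy as np,pickle
for n in("side","top"):
    f=arm.grab_frame(n); cv2.imwrite(f"pics/{n}0.png",f["img"][...,::-1]); pickle.dump(f,open(f"{n}0.pkl","wb"))
    print(n,f["fx"],f["fy"],f["cx"],f["cy"],f["dist"]);print(np.round(f["extrinsics"],3))
print(arm.get_state())
E
```

```text
pics
side 569.822554509257 569.822554509257 315.88131656315204 234.7067997200096 [0.04274071 0.         0.         0.         0.        ]
[[ 0.886 -0.463  0.019 -0.539]
 [ 0.319  0.64   0.7   -0.179]
 [-0.336 -0.614  0.714 -1.372]
 [ 0.     0.     0.     1.   ]]
top 486.57530472482057 486.57530472482057 314.98001067727876 241.0078619966307 [-0.05000243  0.          0.          0.          0.        ]
[[-0.083 -0.997  0.004 -0.046]
 [ 0.976 -0.08   0.204 -0.571]
 [-0.203  0.02   0.979 -1.137]
 [ 0.     0.     0.     1.   ]]
{'t': 0.1, 'q': array([ 1.39210869e+00,  3.59333587e-01,  1.11371029e-02, -2.94779895e-04,
       -1.22411563e+00, -2.88128804e-01]), 'qd': array([ 9.11314795e-05, -1.71507549e-03,  3.45235695e-03,  1.85550244e-04,
       -2.15539200e-03,  4.10009464e-05]), 'joint_efforts': array([-1.00160381e-03, -5.84161270e+01,  2.93750703e+01,  7.01549783e+00,
        1.01423910e-02, -4.85860551e-05]), 'eef_pos': array([0.30359337, 0.60237069, 0.22570119]), 'ee_rot': array([ 3.14006060e+00, -1.65061083e-04, -4.66916681e-01]), 'force': array([-0.79531385,  0.45833193,  0.41669024]), 'moment': array([ 0.0373561 , -0.01529195,  0.03708392]), 'width': 0.0878134362842601}
```

View pics/side0.png

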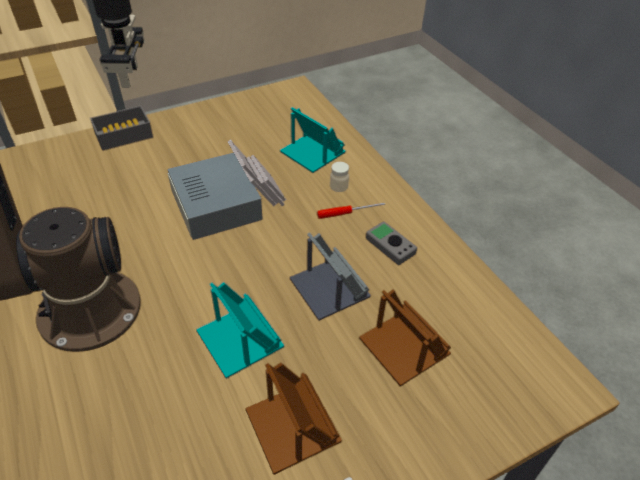

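View pics/top0.png

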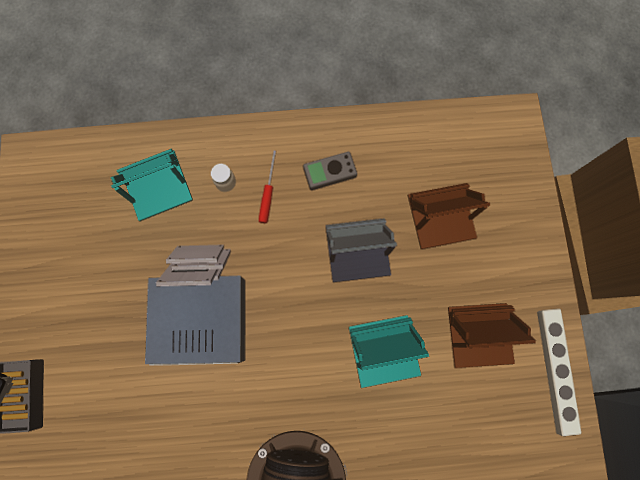

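```bash
cat > h.py <<'E'
import numpy as np,cv2,pickle
def K(f): return np.array([[f["fx"],0,f["cx"]],[0,f["fy"],f["cy"]],[0,0,1.]])
D=np.diag([1,-1,-1.])
def proj(f,P):
    P=np.atleast_2d(P);E=f["extrinsics"];c=(P@E[:3,:3].T+E[:3,3])@D
    return cv2.projectPoints(c,np.zeros(3),np.zeros(3),K(f),np.array(f["dist"]))[0][:,0]
def cloud(f):
    h,w=f["range_z"].shape
    u,v=np.meshgrid(np.arange(w),np.arange(h))
    n=cv2.undistortPoints(np.stack([u,v],-1).reshape(-1,1,2).astype(float),K(f),np.array(f["dist"])).reshape(h,w,2)
    z=f["range_z"];c=np.stack([n[...,0]*z,n[...,1]*z,z],-1)@D
    E=f["extrinsics"];return (c-E[:3,3])@E[:3,:3]
def ray(f,u,v):
    n=cv2.undistortPoints(np.array([[[u,v]]],float),K(f),np.array(f["dist"])).ravel()
    E=f["extrinsics"];d=(np.array([n[0],n[1],1])@D)@E[:3,:3];o=-E[:3,3]@E[:3,:3];return o,d
def onz(f,u,v,z):
    o,d=ray(f,u,v);return o+d*(z-o[2])/d[2]
def tri(obs):
    A=np.zeros((3,3));b=np.zeros(3)
    for f,u,v in obs:
        o,d=ray(f,u,v);d=d/np.linalg.norm(d);M=np.eye(3)-np.outer(d,d);A+=M;b+=M@o
    return np.linalg.solve(A,b)
def crop(f,x0,y0,x1,y1,name,s):
    im=f["img"][y0:y1,x0:x1,::-1];cv2.imwrite("pics/"+name,cv2.resize(im,None,fx=s,fy=s,interpolation=cv2.INTER_CUBIC))
def load(n): return pickle.load(open(n,"rb"))
E
python3 - <<'E'
from h import *
s=load("side0.pkl");t=load("top0.pkl")
crop(t,140,230,260,300,"t_stack.png",6)
crop(t,310,205,410,290,"t_bay.png",7)
crop(s,210,130,310,220,"s_stack.png",6)
crop(s,280,225,380,325,"s_bay.png",6)
for f in(s,t):
    c=cloud(f);print((f["range_z"]>0).mean(), c[300,560] if f is s else c[300,280])
print(proj(t,[0.304,.603,.227]),proj(s,[0.304,.603,.227]))
E
```

```text
0.9957454427083333 [ 1.67689617 -0.16026643 -0.74674527]
0.9961393229166666 [0.43291261 0.00569767 0.00289537]
[[-14.3461955  376.47582994]] [[130.08305837  76.97751863]]
```

View pics/t_stack.png

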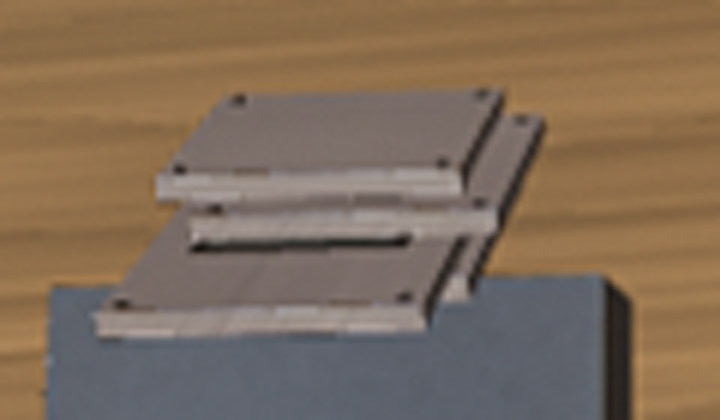

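View pics/t_bay.png

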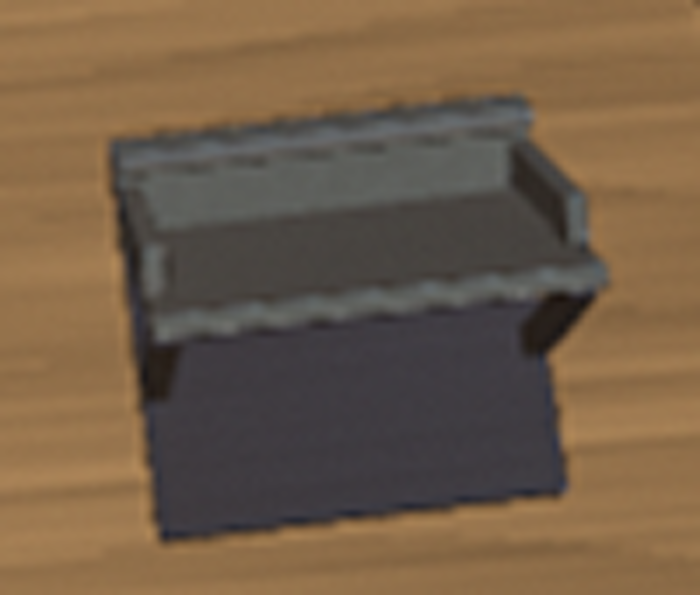

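View pics/s_stack.png

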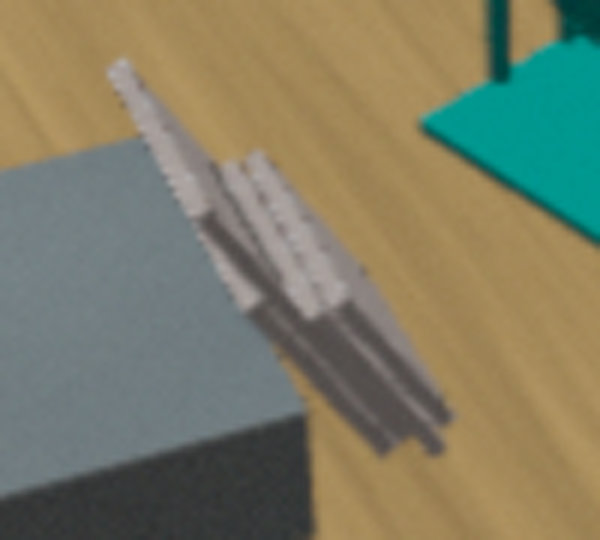

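View pics/s_bay.png

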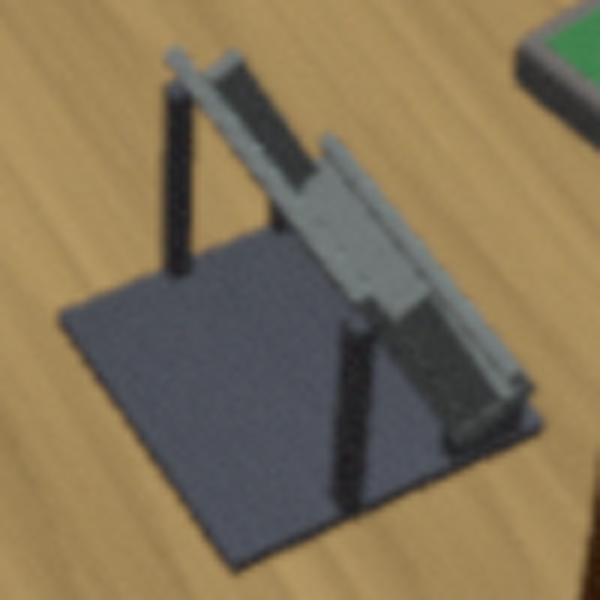

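Run:
```python
from h import *
s=load("side0.pkl");t=load("top0.pkl")
def T(u,v,x0,y0,k): return x0+(u+.5)/k-.5,y0+(v+.5)/k-.5
ct,cs=cloud(t),cloud(s)
# depth noise on bench
b=ct[300:330,270:320];print("bench t",b[...,2].mean(),b[...,2].std())
b=cs[250:270,160:180];print("bench s",b[...,2].mean(),b[...,2].std())
def tt(u,v,z): return np.round(onz(t,*T(u,v,140,230,6),z),4)
print("instr top corners L,R front", tt(50,287,.09),tt(600,275,.09), "rear", np.round(onz(t,146,363,.09),4),np.round(onz(t,240,363,.09),4))
W=lambda u,v:T(u,v,140,230,6); S=lambda u,v:T(u,v,210,130,6)
# window panel top edge corners: top view back-left(95,335)?, front-left(97,312), front-right(430,318)
print("triang front top L", tri([(t,*W(97,312)),(s,*S(128,60))]))
print("win top pts")
for (u,v) in [(110,325),(260,328),(420,328),(150,300),(300,290),(400,285),(200,290)]:
    p=T(u,v,140,230,6);print((u,v),np.round(ct[int(round(p[1])),int(round(p[0]))],4))
for nm,(u,v) in dict(bayBL=(160,540),bayBR=(565,492)).items():
    print(nm,np.round(onz(t,*T(u,v,310,205,7),.005),4))
```

```text
bench t 0.004920771038788639 0.06338231313509922
bench s 0.0038616371228374193 0.05572574116536775
instr top corners L,R front [0.5033 0.3089 0.09  ] [0.4905 0.0915 0.09  ] rear [0.3058 0.3169 0.09  ] [0.2892 0.1014 0.09  ]
triang front top L [0.47940063 0.26520889 0.17024857]
win top pts
(110, 325) [0.474  0.2598 0.1717]
(260, 328) [0.4698 0.2052 0.1701]
(420, 328) [0.4654 0.1466 0.1669]
(150, 300) [0.4827 0.2464 0.1642]
(300, 290) [0.4835 0.1922 0.1587]
(400, 285) [0.4831 0.1568 0.1574]
(200, 290) [0.4868 0.2304 0.1573]
bayBL [ 0.4678 -0.1297  0.005 ]
bayBR [ 0.473  -0.2778  0.005 ]
```

```bash
python3 - <<'E'
from h import *
from scipy.optimize import least_squares
from scipy.spatial.transform import Rotation as R
s=load("side0.pkl");t=load("top0.pkl")
def T(u,v,x0,y0,k): return x0+(u+.5)/k-.5,y0+(v+.5)/k-.5
ct,cs=cloud(t),cloud(s)
# panel: params x,y,yaw,lean ; lower rear edge z=0
def pose(p): return R.from_euler('z',p[2])*R.from_euler('y',-p[3]), np.array([p[0],p[1],0])
obs=[(t,*T(97,337,140,230,6),(0,.06,.19)),(t,*T(97,311,140,230,6),(.01,.06,.19)),(t,*T(431,319,140,230,6),(.01,-.06,.19)),(t,*T(425,341,140,230,6),(0,-.06,.19)),
(s,*T(128,62,210,130,6),(.01,.06,.19)),(s,*T(108,70,210,130,6),(0,.06,.19)),(s,*T(192,217,210,130,6),(0,-.06,.19)),(s,*T(211,210,210,130,6),(.01,-.06,.19))]
# depth patch on front face
m=np.zeros((70*6,120*6),np.uint8);cv2.fillPoly(m,[np.array([[185,225],[410,255],[415,285],[130,285]])],1)
pts=np.array([ct[v+230,u+140] for v in range(70) for u in range(120) if m[v*6+3,u*6+3]])
def res(p):
    r,o=pose(p);e=[]
    for f,u,v,P in obs: e+=list((proj(f,r.apply(P)+o)[0]-(u,v))/.7)
    d=(pts-o)@r.as_matrix()[:,0]-.01
    return np.array(e+list(np.clip(d/.003,-5,5)*.3))
q=least_squares(res,[.56,.2,-.05,np.radians(29)],loss='soft_l1')
print("panel",q.x,np.degrees(q.x[2:]));print(np.round(q.fun[:16]*.7,1),len(pts),np.median(np.abs(q.fun[16:]))*.01)
np.save("panel.npy",q.x)
# instrument
obs2=[(*T(50,287,140,230,6),(0,.11,.09)),(*T(600,275,140,230,6),(0,-.11,.09)),(146,363,(-.2,.11,.09)),(240.5,363.5,(-.2,-.11,.09))]
def r2(p): return np.concatenate([(proj(t,R.from_euler('z',p[2]).apply(P)+[p[0],p[1],0])[0]-(u,v)) for u,v,P in obs2])
q2=least_squares(r2,[.5,.2,-.05]);print("instr",q2.x,np.degrees(q2.x[2]),np.round(q2.fun,1))
# bay
B=lambda u,v:T(u,v,310,205,7);C=lambda u,v:T(u,v,280,225,6)
L=np.radians(25)
# bay pts (bay frame)
bo=[(t,*B(155,325),(0,.075,.125)),(t,*B(600,270),(0,-.075,.125)),(t,*B(118,140),(.031,.075,.012)),(t,*B(527,96),(.031,-.075,.012))]
so=[(t,*B(160,540),(-.11,.075,.005)),(t,*B(565,492),(-.11,-.075,.005)),
(s,*C(60,318),(-.11,.075,.005)),(s,*C(237,572),(-.11,-.075,.005)),(s,*C(545,430),(.04,-.075,.005))]
def r3(p):
    rz=R.from_euler('z',p[2]);rb=rz*R.from_euler('y',-L);o=np.array([p[0],p[1],.03]);e=[]
    for f,u,v,P in bo: e+=list(proj(f,rb.apply(P)+o)[0]-(u,v))
    for f,u,v,P in so: e+=list(proj(f,rz.apply(P)+o*[1,1,0])[0]-(u,v))
    return np.array(e)
q3=least_squares(r3,[.57,-.2,-.05],loss='soft_l1');print("bay",q3.x,np.degrees(q3.x[2]),np.round(q3.fun,1))
np.save("bay.npy",q3.x)
# overlays
def box(x,y,z): return np.array([(a,b,c) for a in x for b in y for c in z])
def draw(im,f,P,col,k):
    p=proj(f,P);
    for i in range(8):
        for j in range(i+1,8):
            if bin(i^j).count('1')==1: cv2.line(im,tuple(np.int32(p[i]*k*16+k*8)),tuple(np.int32(p[j]*k*16+k*8)),col,1,cv2.LINE_AA,4)
for n,f,reg in(("t",t,[(140,230,260,300),(310,205,410,290)]),("s",s,[(210,130,310,220),(280,225,380,325)])):
    im=cv2.resize(f["img"][...,::-1],None,fx=6,fy=6)
    r,o=pose(q.x);draw(im,f,r.apply(box((0,.01),(-.06,.06),(0,.19)))+o,(0,0,255),6)
    rz=R.from_euler('z',q3.x[2]);rb=rz*R.from_euler('y',-L);o=np.array([*q3.x[:2],.03])
    draw(im,f,rb.apply(box((0,.018),(-.067,.067),(0,.1)))+o,(0,0,255),6)
    draw(im,f,rb.apply(box((0,.031),(-.075,.075),(0,.125)))+o,(255,0,0),6)
    draw(im,f,rz.apply(box((-.11,.04),(-.075,.075),(0,.005)))+o*[1,1,0],(0,255,0),6)
    draw(im,f,R.from_euler('z',q2.x[2]).apply(box((-.2,0),(-.11,.11),(0,.09)))+[*q2.x[:2],0],(0,255,0),6)
    for i,(a,b,c,d) in enumerate(reg): cv2.imwrite(f"pics/ov_{n}{i}.png",im[b*6:d*6,a*6:c*6])
E
python3 -c "
import cv2,numpy as np
a=[cv2.resize(cv2.imread(f'pics/ov_{n}{i}.png'),(400,300)) for n in 'ts' for i in (0,1)]
cv2.imwrite('pics/ov.png',np.vstack([np.hstack(a[:2]),np.hstack(a[2:])]))"
```

```text
panel [ 0.55941769  0.19901905 -0.07647599  0.50693155] [-4.38175149 29.04503845]
[ 0.3 -0.4 -0.2 -0.2 -1.4 -1.8 -0.1 -1.2  0.6 -0.7  1.1  0.1  0.7  1.2
  0.5  0.1] 357 0.001033230352857923
instr [ 0.49673305  0.19853104 -0.05831172] -3.341015560450984 [ 0.2  0.1  1.2 -0.  -1.3  1.1 -0.1 -1.2]
bay [ 0.57931465 -0.19902791  0.03635931] 2.0832351245853222 [-0.8 -1.   0.8 -0.8 -0.6  2.3  0.6  1.7 -0.6  0.5  0.1  0.3  0.2 -0.
  0.1  0.1  1.4 -0.2]
```

View pics/ov.png

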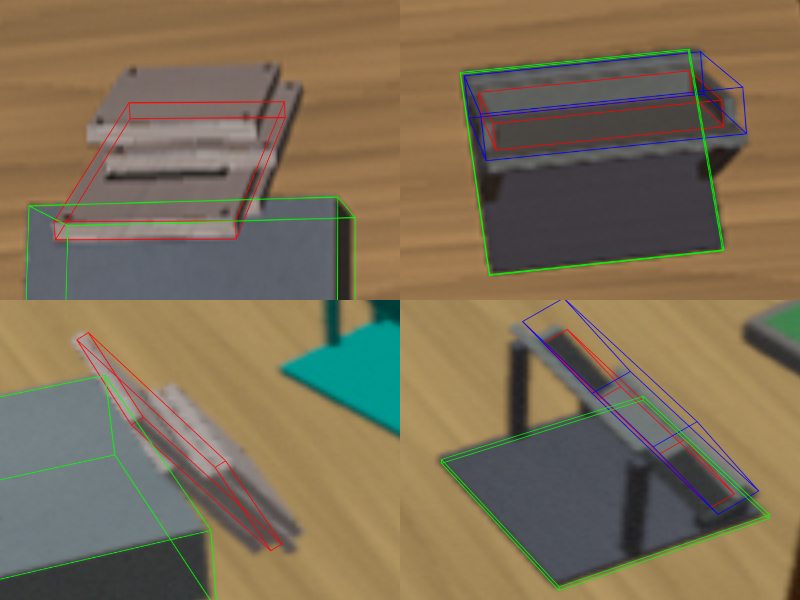

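```bash
cat > g.py <<'E'
from h import *
from scipy.spatial.transform import Rotation as R
from station import arm
def frame(p,lean=None,z=0):
    l=p[3] if lean is None else lean
    return R.from_euler('z',p[2])*R.from_euler('y',-l), np.array([p[0],p[1],z])
def toolR(Rp): # y_t=-n, z_t=-u
    M=Rp.as_matrix();y=-M[:,0];z=-M[:,2];return R.from_matrix(np.stack([np.cross(y,z),y,z],1))
PANEL=np.load("panel.npy");BAY=np.load("bay.npy")
def cur():
    s=arm.get_state();return R.from_euler('xyz',s["ee_rot"]),s["eef_pos"],s
def rel(Rt,pt,Rc,pc):
    sh=Rc.inv().apply(pt-pc)/.3;rv=(Rc.inv()*Rt).as_rotvec()/np.radians(60)
    return sh,rv
def pp(Rt,pt,Rc=None,pc=None):
    if Rc is None: Rc,pc,_=cur()
    sh,rv=rel(Rt,pt,Rc,pc);print("shift",np.round(sh,4),"turn",np.round(rv,4))
E
python3 - <<'E'
from g import *
rp,o=frame(PANEL);Rt=toolR(rp)
for s in(.27,.146): print(s,o+rp.apply([.005,0,s]))
Rc,pc,_=cur();pp(Rt,o+rp.apply([.005,0,.27]))
rb,ob=frame(BAY,np.radians(25),.03);print("bay tip",ob+rb.apply([.009,0,.146]))
E
```

```text
0.27 [0.43307506 0.20870011 0.23847184]
0.146 [0.49310072 0.20410062 0.13006628]
shift [ 0.9761  0.9776 -0.0409] turn [0.4273 0.2844 1.1021]
bay tip [ 0.52580454 -0.20097436  0.1661245 ]
```

```bash
python3 -m inch '0.5 0.78 0.78 -0.08 0.34 0.23 0.88;0.5 0.78 0.78 -0.08 0.34 0.23 0.88;0.5 0.78 0.78 -0.08 0.34 0.23 0.88;0.5 0.78 0.78 -0.08 0.34 0.23 0.88;0.5 0.78 0.78 -0.08 0.34 0.23 0.88;0.5 0.78 0.78 -0.08 0.34 0.23 0.88;0.5 0.78 0.78 -0.08 0.34 0.23 0.88;0.5 0.78 0.78 -0.08 0.34 0.23 0.88;0.5 0.78 0.78 -0.08 0.34 0.23 0.88'
python3 - <<'E'
from g import *
rp,o=frame(PANEL);Rt=toolR(rp)
pp(Rt,o+rp.apply([.005,0,.27]));print(cur()[2])
E
```

```text
t: 1.0
eef_pos: [0.4074, 0.2882, 0.2509]
ee_rot: [-2.73, -0.05, -1.412]
force: [0.2, 0.2, 0.6]
width: 0.0439
shift [ 0.2728 -0.0169  0.0675] turn [0.0849 0.0566 0.2228]
{'t': 1.0, 'q': array([ 1.28672876, -0.14791364, -0.78074719,  0.52294421, -0.86855786,
       -1.44578741]), 'qd': array([ 0.01110481,  0.03252601,  0.03651545, -0.00506479,  0.00209466,
        0.0108917 ]), 'joint_efforts': array([ -0.430041  , -16.91064477,  26.33540511,   6.15714803,
        -0.18988116,  -0.26371434]), 'eef_pos': array([0.4074049 , 0.28821835, 0.25085519]), 'ee_rot': array([-2.73001578, -0.05049276, -1.41186953]), 'force': array([0.199084  , 0.17811671, 0.64048896]), 'moment': array([0.08057637, 1.26881262, 0.05195624]), 'width': 0.04392821324923045}
```

```bash
python3 -m inch '0.5 0.273 -0.017 0.068 0.085 0.057 0.223;0.5 0.273 -0.017 0.068 0.085 0.057 0.223;0.5 0.273 -0.017 0.068 0.085 0.057 0.223;0.5 0.273 -0.017 0.068 0.085 0.057 0.223;0.5 0.273 -0.017 0.068 0.085 0.057 0.223'
python3 - <<'E'
from g import *
rp,o=frame(PANEL);Rt=toolR(rp)
pp(Rt,o+rp.apply([.005,0,.27]));pp(Rt,o+rp.apply([.005,0,.146]));print(cur()[2]['q'])
for n in("side","top"):
    f=arm.grab_frame(n);pickle.dump(f,open(n+"1.pkl","wb"))
a=load("side1.pkl");b=load("top1.pkl")
crop(a,120,60,320,210,"a1.png",3);crop(b,100,200,300,350,"b1.png",3)
E
```

```text
t: 1.5
eef_pos: [0.4334, 0.2106, 0.2387]
ee_rot: [-2.635, -0.0, -1.647]
force: [-0.1, 0.5, -0.3]
width: 0.0438
shift [0.0066 0.001  0.0003] turn [-0.0001 -0.0001  0.0007]
shift [0.0065 0.001  0.4137] turn [-0.0001 -0.0001  0.0007]
[ 1.18324839 -0.20854035 -0.9405891   0.6980911  -0.80265288 -1.74546355]
```

View pics/a1.png

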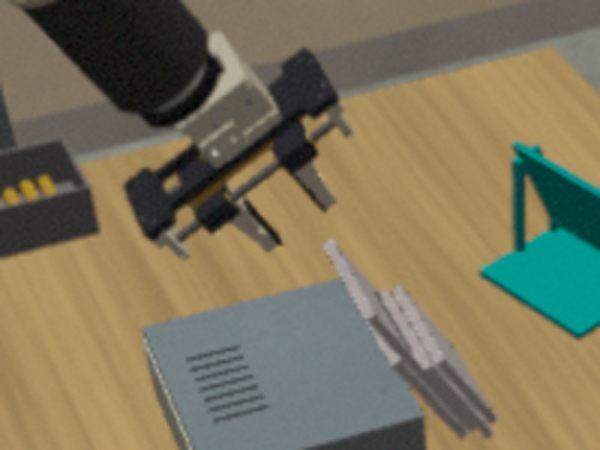

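View pics/b1.png

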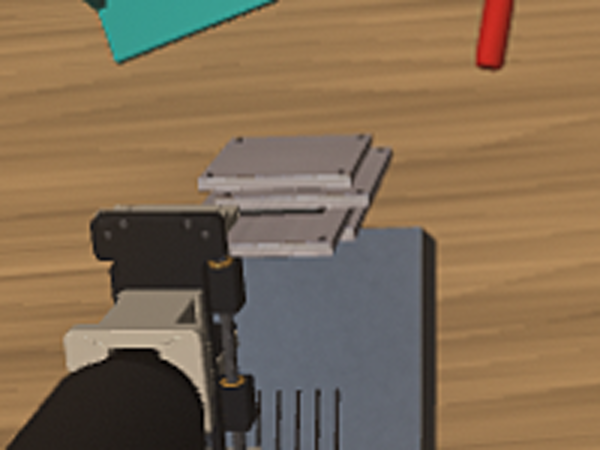

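```bash
python3 -m inch '0.5 0.006 0.001 0.1 0 0 0;0.5 0.006 0.001 0.2 0 0 0;0.5 0.006 0.001 0.28 0 0 0;0.5 0.006 0.001 0.35 0 0 0;0.5 0.006 0.001 0.414 0 0 0;0.5 0.006 0.001 0.414 0 0 0'
python3 - <<'E'
from g import *
rp,o=frame(PANEL);Rt=toolR(rp)
pp(Rt,o+rp.apply([.005,0,.146]));print(cur()[2]['q'])
for n in("side","top"):
    f=arm.grab_frame(n);pickle.dump(f,open(n+"2.pkl","wb"))
a=load("side2.pkl");crop(a,190,110,310,210,"a2.png",6)
E
```

```text
t: 2.2
eef_pos: [0.5045, 0.2121, 0.1464]
ee_rot: [-2.666, -0.016, -1.655]
force: [-1.4, 0.4, -0.7]
width: 0.0436
shift [0.029  0.0568 0.0327] turn [ 0.03   -0.0167  0.0003]
[ 0.85151309  0.02917135 -1.01487499  1.03891699 -0.45256814 -1.86742486]
```

View pics/a2.png

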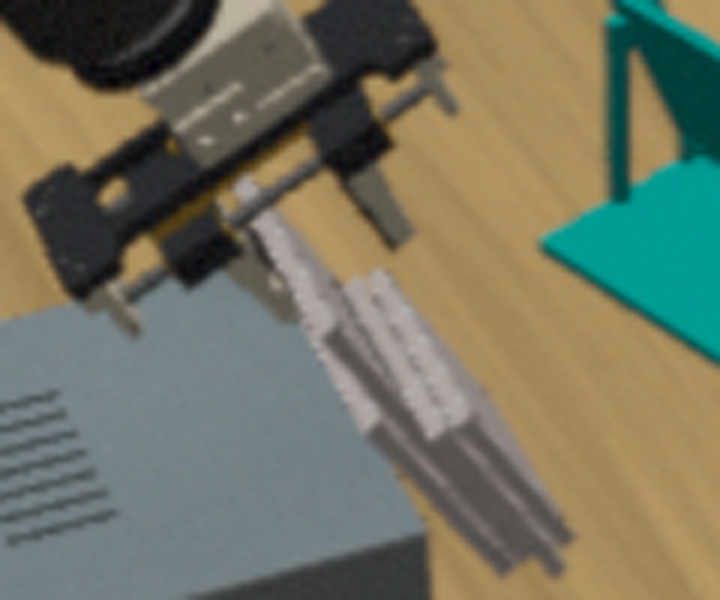

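```bash
cat > k.py <<'E'
import numpy as np, json
from scipy.optimize import least_squares
from scipy.spatial.transform import Rotation as R
def Ry(a): return R.from_euler('y',a)
def fk(q,p):
    a1,d1,b,L2,a3,L3,d6=p
    r=R.from_euler('z',q[0]);x=r.apply([a1,b,d1]);
    r=r*Ry(q[1]);x=x+r.apply([0,0,L2])
    r=r*Ry(-q[2]);x=x+r.apply([L3,0,a3])
    r=r*R.from_euler('x',S4*q[3])*Ry(-q[4])
    x=x+r.apply([d6,0,0])
    r=r*TZ*R.from_euler('z',S6*q[5]);return r,x
S4=1;S6=1;TZ=R.identity()
E
python3 - <<'E'
import k
from k import *
from g import cur
Rc,pc,s=cur()
data=[([1.39210869,3.59333587e-01,1.11371029e-02,-2.94779895e-04,-1.22411563,-2.88128804e-01],[0.30359337,0.60237069,0.22570119],[3.14006060,-1.65061083e-04,-4.66916681e-01]),
([1.28672876,-0.14791364,-0.78074719,0.52294421,-0.86855786,-1.44578741],[0.4074049,0.28821835,0.25085519],[-2.73001578,-0.05049276,-1.41186953]),
([1.18324839,-0.20854035,-0.9405891,0.6980911,-0.80265288,-1.74546355],[.4334,.2106,.2387],[-2.635,0,-1.647]),
(list(s["q"]),list(s["eef_pos"]),list(s["ee_rot"]))]
json.dump(data,open("kin.json","w"))
# tool base frame at q6=0: z_t = forward x
best=None
for s4 in(1,-1):
  for s6 in(1,-1):
    k.S4,k.S6=s4,s6
    M=R.from_matrix(np.stack([[0,0,1],[0,1,0],[1,0,0]],1)*1.) if 0 else None
    for yy in([0,1,0],[0,-1,0],[0,0,1],[0,0,-1]):
        z=np.array([1,0,0.]);y=np.array(yy,float);k.TZ=R.from_matrix(np.stack([np.cross(y,z),y,z],1))
        e=[np.degrees((fk(q,[0]*7)[0].inv()*R.from_euler('xyz',o)).magnitude()) for q,_,o in data]
        print(s4,s6,yy,np.round(e,2))
        if best is None or sum(e)<best[0]: best=(sum(e),s4,s6,yy)
_,k.S4,k.S6,yy=best;z=np.array([1,0,0.]);y=np.array(yy,float);k.TZ=R.from_matrix(np.stack([np.cross(y,z),y,z],1))
f=lambda p:np.concatenate([fk(q,p)[1]-x for q,x,_ in data])
for x0 in([0,.3,-.19,.35,0,.35,.25],[.1,.3,-.19,.4,.05,.4,.25]):
    r=least_squares(f,x0);print(best,r.x,np.abs(r.fun).max(),np.linalg.svd(r.jac)[1])
json.dump(dict(S4=k.S4,S6=k.S6,yy=yy,p=list(r.x)),open("kp.json","w"))
E
```

```text
1 1 [0, 1, 0] [56.97 56.21 72.74 45.62]
1 1 [0, -1, 0] [123.03 147.88 136.36 170.11]
1 1 [0, 0, 1] [146.97  69.96  67.35  89.08]
1 1 [0, 0, -1] [ 33.03 129.31 144.3  107.57]
1 -1 [0, 1, 0] [ 89.99 134.78 153.86 158.54]
1 -1 [0, -1, 0] [90.01 65.57 61.92 49.84]
1 -1 [0, 0, 1] [179.99 142.36 126.97  78.76]
1 -1 [0, 0, -1] [3.0000e-02 5.9920e+01 7.9960e+01 1.1873e+02]
-1 1 [0, 1, 0] [ 56.98  75.68 110.04 123.89]
-1 1 [0, -1, 0] [123.02 104.32  69.96  56.11]
-1 1 [0, 0, 1] [146.98  14.32  20.04  33.89]
-1 1 [0, 0, -1] [ 33.02 165.68 159.96 146.11]
-1 -1 [0, 1, 0] [90.   90.   89.97 90.  ]
-1 -1 [0, -1, 0] [90.   90.   90.03 90.  ]
-1 -1 [0, 0, 1] [180.   180.   179.97 180.  ]
-1 -1 [0, 0, -1] [0.   0.   0.04 0.  ]
(np.float64(0.03912935889867731), -1, -1, [0, 0, -1]) [ 0.2243363  -0.07118467 -0.18533512  0.58399155  0.10496445  0.19216768
  0.26444907] 0.037087678126159096 [3.89519475 2.81357944 2.06486254 0.60450795 0.4213097  0.28418642
 0.15452392]
(np.float64(0.03912935889867731), -1, -1, [0, 0, -1]) [ 0.2243363  -0.07118467 -0.18533512  0.58399156  0.10496445  0.19216768
  0.26444907] 0.03708767880481667 [3.89519475 2.81357943 2.06486254 0.60450794 0.4213097  0.28418642
 0.15452392]
```

```bash
cat > k.py <<'E'
import numpy as np, json
from scipy.optimize import least_squares
from scipy.spatial.transform import Rotation as R
def Ry(a): return R.from_euler('y',a)
TZ=R.from_matrix(np.stack([np.cross([0,0,-1.],[1,0,0]),[0,0,-1],[1,0,0]],1))
def fk(q,p):
    a1,d1,b,L2,a3,L3,d6,b4,c4=p
    r=R.from_euler('z',q[0]);x=r.apply([a1,b,d1]);
    r=r*Ry(q[1]);x=x+r.apply([0,0,L2])
    r=r*Ry(-q[2]);x=x+r.apply([L3,0,a3])
    r=r*R.from_euler('x',-q[3]);x=x+r.apply([0,b4,c4]);r=r*Ry(-q[4])
    x=x+r.apply([d6,0,0])
    r=r*TZ*R.from_euler('z',-q[5]);return r,x
E
python3 - <<'E'
from k import *
data=json.load(open("kin.json"))
import itertools
for mask in (["a1","b4"],["b4"],["a3","b4"],["b4","c4"],["a1","a3","b4"],["b","b4"]):
    names="a1,d1,b,L2,a3,L3,d6,b4,c4".split(",");full0=dict(a1=0,d1=.25,b=0,L2=.4,a3=0,L3=.4,d6=.3,b4=-.19,c4=0)
    free=["d1","L2","L3","d6"]+mask
    def P(v): d=dict.fromkeys(names,0.);d.update(zip(free,v));return [d[n] for n in names]
    f=lambda v:np.concatenate([fk(q,P(v))[1]-x for q,x,_ in data])
    r=least_squares(f,[full0[n] for n in free]);print(free,np.round(r.x,4),np.abs(r.fun).max(),np.linalg.svd(r.jac)[1].min())
    if mask==["b4"]: json.dump(P(r.x),open("kp.json","w"))
E
```

```text
['d1', 'L2', 'L3', 'd6', 'a1', 'b4'] [ 0.1987  0.6017  0.4636  0.378  -0.     -0.1918] 2.4151089592638897e-05 0.23287957116224384
['d1', 'L2', 'L3', 'd6', 'b4'] [ 0.1987  0.6017  0.4636  0.378  -0.1918] 2.4009097459087858e-05 0.2529257684138025
['d1', 'L2', 'L3', 'd6', 'a3', 'b4'] [ 0.1987  0.6017  0.4636  0.378   0.     -0.1918] 2.4500746709565924e-05 0.1760277542190623
['d1', 'L2', 'L3', 'd6', 'b4', 'c4'] [ 0.1987  0.6017  0.4636  0.378  -0.1918  0.    ] 2.4006139761223455e-05 0.21392017965056626
['d1', 'L2', 'L3', 'd6', 'a1', 'a3', 'b4'] [ 0.1987  0.6017  0.4636  0.378  -0.      0.     -0.1918] 2.6084919401814233e-05 0.17273285937259103
['d1', 'L2', 'L3', 'd6', 'b', 'b4'] [ 0.1987  0.6017  0.4636  0.378  -0.     -0.1918] 2.408469199344232e-05 0.25181510172196203
```

```bash
cat > ik.py <<'E'
from k import *
P=json.load(open("kp.json"))
LO=np.array([-3.07,-1.43,-1.02,-3.03,-3.05,-3.03]);HI=np.array([3.07,2.12,1.25,1.67,0,3.03])
def ik(Rt,pt,q0):
    def f(q):
        r,x=fk(q,P);return np.concatenate([(x-pt)*5,(r.inv()*Rt).as_rotvec()])
    s=least_squares(f,np.clip(q0,LO+1e-3,HI-1e-3),bounds=(LO,HI),max_nfev=60)
    return s.x,np.abs(s.fun).max()
def margin(q): return np.min(np.minimum(q-LO,HI-q))
def sols(Rt,pt,n=25,seed=0):
    rng=np.random.default_rng(seed);out=[]
    for _ in range(n):
        q,e=ik(Rt,pt,rng.uniform(LO,HI))
        if e<1e-4 and not any(np.abs(q-o).max()<.02 for o in out): out.append(q)
    return out
def tool(Rp,phi,sgn=-1):
    # tool z in panel plane: -u rotated; phi>0 -> wrist towards +y of panel
    M=Rp.as_matrix();z=-np.cos(phi)*M[:,2]-np.sin(phi)*M[:,1];y=sgn*M[:,0]
    return R.from_matrix(np.stack([np.cross(y,z),y,z],1))
E
cat > scan.py <<'E'
from ik import *
from g import PANEL,BAY,frame
rp,o=frame(PANEL);rb,ob=frame(BAY,np.radians(25),.03)
def tcp(Rp,o,phi,g,gs,xx): 
    T=tool(Rp,phi);return T,o+Rp.apply([xx,g,gs])+.019*T.as_matrix()[:,2]
if __name__=="__main__":
  for ph in (-45,-30,-15,0,15,30,45,60):
    phi=np.radians(ph)
    for nm,Rp,oo,ss,xx in(("stack",rp,o,.168,.005),("stack+.14",rp,o,.168+.14,.005),("bay",rb,ob,.168,.010),("bay+.1",rb,ob,.268,.010)):
        T,p=tcp(Rp,oo,phi,0,ss,xx)
        S=sols(T,p,14);
        print(ph,nm,[list(np.round(q,2)) for q in S],np.round([margin(q) for q in S],2))
E
time python3 scan.py
```

```text
-45 stack [[np.float64(0.07), np.float64(0.13), np.float64(-0.52), np.float64(-1.24), np.float64(-0.76), np.float64(0.96)]] [0.5]
-45 stack+.14 [[np.float64(0.32), np.float64(-0.24), np.float64(-0.56), np.float64(-0.91), np.float64(-0.72), np.float64(0.37)]] [0.46]
-45 bay [[np.float64(-0.62), np.float64(0.43), np.float64(-0.01), np.float64(-0.84), np.float64(-1.47), np.float64(1.09)]] [1.01]
-45 bay+.1 [[np.float64(-0.66), np.float64(0.3), np.float64(0.01), np.float64(-0.82), np.float64(-1.61), np.float64(0.99)]] [1.03]
-30 stack [[np.float64(0.65), np.float64(-0.02), np.float64(-0.73), np.float64(-0.55), np.float64(-0.18), np.float64(-0.08)]] [0.18]
-30 stack+.14 [[np.float64(0.95), np.float64(-0.41), np.float64(-1.02), np.float64(0.37), np.float64(-0.28), np.float64(-1.21)]] [0.]
-30 bay [[np.float64(-0.51), np.float64(0.27), np.float64(-0.16), np.float64(-0.73), np.float64(-1.19), np.float64(0.97)]] [0.86]
-30 bay+.1 [[np.float64(-0.55), np.float64(0.14), np.float64(-0.12), np.float64(-0.69), np.float64(-1.34), np.float64(0.88)]] [0.9]
-15 stack [] []
-15 stack+.14 [[np.float64(1
[... 1513 characters left out ...]
at64(-1.02), np.float64(1.04), np.float64(-0.7), np.float64(-1.1)]] [0.]
45 stack [[np.float64(1.15), np.float64(0.47), np.float64(-0.64), np.float64(0.63), np.float64(-1.26), np.float64(-1.89)]] [0.38]
45 stack+.14 [[np.float64(1.29), np.float64(0.27), np.float64(-0.57), np.float64(0.5), np.float64(-1.53), np.float64(-1.82)]] [0.45]
45 bay [] []
45 bay+.1 [] []
60 stack [[np.float64(1.14), np.float64(0.64), np.float64(-0.49), np.float64(0.56), np.float64(-1.49), np.float64(-1.89)]] [0.53]
60 stack+.14 [[np.float64(1.26), np.float64(0.44), np.float64(-0.47), np.float64(0.46), np.float64(-1.71), np.float64(-1.83)]] [0.55]
60 bay [] []
60 bay+.1 [] []
real	0m21.415s
user	0m21.534s
sys	0m0.149s
```

```bash
cat > path.py <<'E'
from scan import *
from g import cur
PHI=np.radians(-42)
def stack(ds,back=0,g=-.032,gs=.168):
    T,p=tcp(rp,o,PHI,g,gs+ds,.005);return T,p-back*T.as_matrix()[:,2]
def bay(ds,xx=.011,g=-.032,gs=.168):
    return tcp(rb,ob,PHI,g,gs+ds,xx)
def interp(A,B,n):
    d=(A[0].inv()*B[0]).as_rotvec()
    return [(A[0]*R.from_rotvec(d*t),A[1]+(B[1]-A[1])*t) for t in np.linspace(0,1,n)[1:]]
E
python3 - <<'E'
from path import *
from g import *
Rc,pc,s=cur()
back=(Rc,pc-.12*Rc.as_matrix()[:,2])
way=[("back",back),("pre",stack(0,.09)),("grasp",stack(0)),("lift",stack(.15)),("bayhi",bay(.13)),("bay",bay(0))]
A=(Rc,pc);q=s["q"]
for n,B in way:
    for X in interp(A,B,9):
        qn,e=ik(*X,q)
        j=np.abs(qn-q).max();q=qn
        if e>1e-3 or j>.4: print("  !",n,e,round(j,2))
    print(n,np.round(q,2),round(margin(q),2),np.round(X[1],3));A=B
for u,v in[(350,325),(425,355),(360,387),(421,376),(412,317)]: print("turq",onz(load("top0.pkl"),u,v,.1 if v<360 else .005))
E
```

```text
back [ 1.15 -0.17 -0.84  0.62 -0.85 -1.64] 0.18 [0.449 0.218 0.254]
  ! pre 0.0016781958506104123 0.19
  ! pre 1.0962575291983967e-09 0.78
  ! pre 4.578905310470559e-11 0.56
pre [-0.05 -0.06 -0.54 -1.02 -0.88  0.77] 0.48 [0.451 0.128 0.195]
grasp [ 0.06  0.1  -0.53 -1.17 -0.73  0.9 ] 0.49 [0.488 0.185 0.137]
lift [ 0.34 -0.3  -0.58 -0.79 -0.71  0.25] 0.44 [0.415 0.191 0.268]
bayhi [-0.7   0.27  0.05 -0.79 -1.64  0.97] 1.07 [ 0.47  -0.222  0.292]
bay [-0.64  0.43  0.01 -0.81 -1.46  1.08] 1.03 [ 0.525 -0.22   0.174]
turq [ 0.35375207 -0.15622637  0.1       ]
turq [ 0.27195389 -0.31995504  0.1       ]
turq [ 0.20577726 -0.17352209  0.005     ]
turq [ 0.21862775 -0.32506265  0.005     ]
turq [ 0.35973079 -0.30061054  0.1       ]
```

Run:
```python
from path import *
from g import *
Rc,pc,s=cur()
back=(Rc,pc-.12*Rc.as_matrix()[:,2])
for lean,ph,pos in((0,0,(.52,.1,.32)),(5,-20,(.5,.12,.3)),(0,-40,(.5,.1,.3)),(10,-20,(.52,.1,.3)),(0,-25,(.48,.15,.28))):
    mid=(tool(R.from_euler('z',PANEL[2])*R.from_euler('y',-np.radians(lean)),np.radians(ph)),np.array(pos))
    A=(Rc,pc);q=s["q"];mx=0
    print(lean,ph,pos)
    for n,B in [("back",back),("mid",mid),("pre",stack(0,.09))]:
        for X in interp(A,B,11):
            qn,e=ik(*X,q);j=np.abs(qn-q).max();q=qn
            if e>1e-3 or j>.25: print("  !",n,e,round(j,2))
        print(n,np.round(q,2),round(margin(q),2));A=B
```

```text
0 0 (0.52, 0.1, 0.32)
back [ 1.15 -0.17 -0.84  0.62 -0.85 -1.64] 0.18
mid [ 0.56  0.07 -0.15  0.   -1.35 -0.64] 0.87
  ! pre 4.3021142204224806e-16 0.26
  ! pre 3.7180679368642444e-10 0.26
pre [-0.05 -0.06 -0.54 -1.02 -0.88  0.77] 0.48
5 -20 (0.5, 0.12, 0.3)
back [ 1.15 -0.17 -0.84  0.62 -0.85 -1.64] 0.18
mid [ 0.4  -0.04 -0.23 -0.3  -1.15 -0.37] 0.79
pre [-0.05 -0.06 -0.54 -1.02 -0.88  0.77] 0.48
0 -40 (0.5, 0.1, 0.3)
back [ 1.15 -0.17 -0.84  0.62 -0.85 -1.64] 0.18
mid [ 0.01  0.08 -0.11 -0.71 -1.38  0.06] 0.91
pre [-0.05 -0.06 -0.54 -1.02 -0.88  0.77] 0.48
10 -20 (0.52, 0.1, 0.3)
back [ 1.15 -0.17 -0.84  0.62 -0.85 -1.64] 0.18
mid [ 0.37 -0.05 -0.27 -0.28 -1.06 -0.32] 0.75
pre [-0.05 -0.06 -0.54 -1.02 -0.88  0.77] 0.48
0 -25 (0.48, 0.15, 0.28)
back [ 1.15 -0.17 -0.84  0.62 -0.85 -1.64] 0.18
mid [ 0.36 -0.   -0.22 -0.42 -1.19 -0.31] 0.8
pre [-0.05 -0.06 -0.54 -1.02 -0.88  0.77] 0.48
```

```bash
python3 -m inch '0.5 0 0 -0.15 0 0 0;0.5 0 0 -0.3 0 0 0;0.5 0 0 -0.42 0 0 0;0.5 0 0 -0.42 0 0 0'
cat > next.py <<'E'
import sys
from path import *
from g import *
MID=(tool(R.from_euler('z',PANEL[2]),np.radians(-40)),np.array([.5,.1,.3]))
def go(B,q=None):
    Rc,pc,s=cur();A=(Rc,pc);q=s["q"];mx=0
    for X in interp(A,B,11):
        qn,e=ik(*X,q);mx=max(mx,np.abs(qn-q).max());q=qn
    print("mm",1e3*np.linalg.norm(B[1]-pc),"deg",np.degrees((Rc.inv()*B[0]).magnitude()),"e",e,"mx",mx,"marg",margin(q))
    pp(*B);print("force",s["force"],"w",s["width"],"t",s["t"])
E
python3 -c "
from next import *
go(MID)"
```

```text
t: 2.7
eef_pos: [0.445, 0.2217, 0.266]
ee_rot: [-2.661, -0.003, -1.651]
force: [-0.3, 0.1, -0.8]
width: 0.0438
mm 137.7804985109164 deg 48.4408736954724 e 1.1102230246251565e-15 mx 0.23933460402714424 marg 0.9139844921912393
shift [ 0.39   -0.2425 -0.    ] turn [-0.441  -0.6576  0.158 ]
force [-0.32402036  0.09855897 -0.80323021] w 0.04381507698537241 t 2.7
```

```bash
python3 -m inch '0.5 0.39 -0.243 0 -0.441 -0.658 0.158;0.5 0.39 -0.243 0 -0.441 -0.658 0.158;0.5 0.39 -0.243 0 -0.441 -0.658 0.158;0.5 0.39 -0.243 0 -0.441 -0.658 0.158;0.5 0.39 -0.243 0 -0.441 -0.658 0.158;0.5 0.39 -0.243 0 -0.441 -0.658 0.158;0.5 0.39 -0.243 0 -0.441 -0.658 0.158;0.5 0.39 -0.243 0 -0.441 -0.658 0.158'; 
python3 -c "
from next import *
go(MID);go(stack(0,.09))"
```

```text
t: 3.5
eef_pos: [0.5022, 0.0983, 0.2991]
ee_rot: [-3.12, 0.669, -1.641]
force: [-1.2, -0.2, -1.8]
width: 0.0437
mm 2.9393663529668417 deg 1.9667526550016703 e 7.573006111094569e-10 mx 0.0031245329549387524 marg 0.9139844916364038
shift [-0.006   0.0077  0.0008] turn [-0.0166 -0.0279  0.0049]
force [-1.15752661 -0.2233444  -1.82397473] w 0.04369784394248892 t 3.5
mm 119.36232921065208 deg 28.339380315250438 e 6.647460359943123e-15 mx 0.11221013624572274 marg 0.48287544365991053
shift [0.1472 0.1845 0.3203] turn [ 0.3536 -0.0617 -0.307 ]
force [-1.15752661 -0.2233444  -1.82397473] w 0.04369784394248892 t 3.5
```

```bash
python3 -m inch '0.5 0.147 0.185 0.32 0.354 -0.062 -0.307;0.5 0.147 0.185 0.32 0.354 -0.062 -0.307;0.5 0.147 0.185 0.32 0.354 -0.062 -0.307;0.5 0.147 0.185 0.32 0.354 -0.062 -0.307;0.5 0.147 0.185 0.32 0.354 -0.062 -0.307;0.5 0.147 0.185 0.32 0.354 -0.062 -0.307'
python3 - <<'E'
from next import *
go(stack(0,.09));go(stack(0))
for n in("side","top"):
    f=arm.grab_frame(n);pickle.dump(f,open(n+"3.pkl","wb"))
    crop(f,*((190,110,310,210) if n=="side" else (140,220,260,320)),n[0]+"3.png",4)
a=cv2.imread("pics/s3.png");b=cv2.imread("pics/t3.png");cv2.imwrite("pics/c3.png",cv2.resize(np.hstack([a,b]),(800,333)))
E
```

```text
t: 4.1
eef_pos: [0.449, 0.1256, 0.1929]
ee_rot: [-2.51, 0.619, -1.245]
force: [1.0, 0.0, 0.4]
width: 0.0439
mm 3.6790324927417974 deg 0.6199156453574822 e 1.2286921480253454e-10 mx 0.0014601527844726458 marg 0.4828754436505184
shift [-0.0084 -0.0089  0.0011] turn [ 0.0043 -0.0088 -0.0032]
force [0.96093407 0.0253374  0.41525846] w 0.04386813607821752 t 4.1
mm 90.42644752383697 deg 0.6199156453574822 e 1.4278855875460295e-11 mx 0.01735428549163509 marg 0.48717830775719717
shift [-0.0112 -0.0102  0.301 ] turn [ 0.0043 -0.0088 -0.0032]
force [0.96093407 0.0253374  0.41525846] w 0.04386813607821752 t 4.1
```

View pics/c3.png

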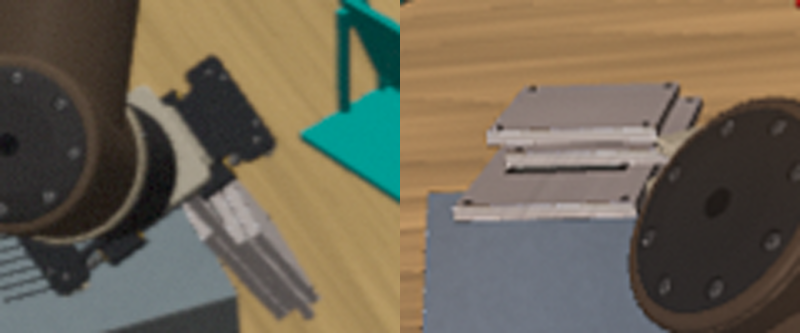

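Run:
```python
from next import *
def pts(q):
    a1,d1,b,L2,a3,L3,d6,b4,c4=P
    r=R.from_euler('z',q[0])*Ry(q[1]);x=np.array([0,0,d1])+r.apply([0,0,L2]);r=r*Ry(-q[2]);w=x+r.apply([L3,0,0]);r=r*R.from_euler('x',-q[3]);v=w+r.apply([0,b4,0])
    return np.round(x,3),np.round(w,3),np.round(v,3)
q=cur()[2]["q"]
for B in(stack(0),stack(.15),bay(.13),bay(0)):
    q,e=ik(*B,q);print(e,pts(q))
```

```text
1.6237011735142914e-14 (array([0.057, 0.003, 0.798]), array([0.432, 0.025, 0.525]), array([ 0.332, -0.057,  0.383]))
3.7112665718375126e-10 (array([-0.17 , -0.06 ,  0.773]), array([0.251, 0.088, 0.645]), array([ 0.26 , -0.051,  0.514]))
1.931779458619331e-10 (array([ 0.123, -0.103,  0.779]), array([ 0.47 , -0.394,  0.679]), array([ 0.361, -0.479,  0.547]))
1.189548459734624e-11 (array([ 0.202, -0.152,  0.745]), array([ 0.54 , -0.405,  0.555]), array([ 0.416, -0.477,  0.429]))
```

```bash
python3 -m inch '0.5 -0.01 -0.01 0.05 0.004 -0.009 -0.003;0.5 -0.011 -0.01 0.12 0.004 -0.009 -0.003;0.5 -0.011 -0.01 0.18 0.004 -0.009 -0.003;0.5 -0.011 -0.01 0.24 0.004 -0.009 -0.003;0.5 -0.011 -0.01 0.3 0.004 -0.009 -0.003;0.5 -0.011 -0.01 0.3 0.004 -0.009 -0.003'
python3 - <<'E'
from next import *
go(stack(0))
for n in("side","top"):
    f=arm.grab_frame(n);pickle.dump(f,open(n+"4.pkl","wb"))
    crop(f,*((190,110,310,210) if n=="side" else (140,220,260,320)),n[0]+"4.png",4)
a=cv2.imread("pics/s4.png");b=cv2.imread("pics/t4.png");cv2.imwrite("pics/c4.png",cv2.resize(np.hstack([a,b]),(800,333)))
E
```

```text
t: 4.8
eef_pos: [0.4879, 0.1861, 0.135]
ee_rot: [-2.503, 0.626, -1.236]
force: [-0.1, 0.2, -1.0]
width: 0.0437
mm 2.188741739127202 deg 0.2054181260978535 e 2.1830454111082527e-12 mx 0.0005131782967939674 marg 0.48717830775708726
shift [-0.0015 -0.0031 -0.0064] turn [ 0.0032  0.0008 -0.0009]
force [-0.12332262  0.20089727 -1.03494761] w 0.043748121057816364 t 4.8
```

View pics/c4.png

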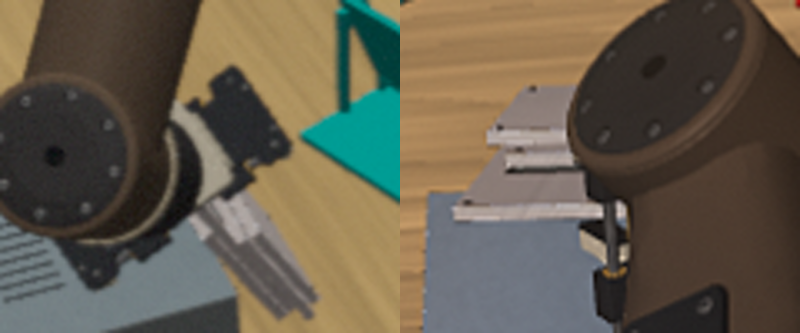

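```bash
python3 -m inch '1 0 -0.003 -0.004 0 0 0;1 0 -0.003 -0.004 0 0 0;1 0 -0.003 -0.004 0 0 0;1 0 -0.003 -0.004 0 0 0;1 0 -0.003 -0.004 0 0 0;1 0 -0.003 -0.004 0 0 0' 15; python3 -m inch '1 0 0 0 0 0 0;1 0 0 0 0 0 0;1 0 0 0 0 0 0;1 0 0 0 0 0 0' 50
python3 - <<'E'
from next import *
go(stack(0)); go(stack(.15))
E
```

```text
t: 5.5
eef_pos: [0.4872, 0.1836, 0.1369]
ee_rot: [-2.502, 0.625, -1.236]
force: [-0.9, -0.0, -0.4]
width: 0.0102
t: 5.9
eef_pos: [0.4873, 0.1837, 0.1369]
ee_rot: [-2.502, 0.625, -1.236]
force: [-2.4, -0.9, -0.4]
width: 0.0099
mm 1.5325197033833038 deg 0.08210495483488515 e 1.0810796702287462e-13 mx 0.0002931180348182405 marg 0.487178307756423
shift [-0.0033 -0.0012  0.0037] turn [ 0.001  -0.0005 -0.0008]
force [-2.41042861 -0.90939609 -0.43708444] w 0.009863460002780933 t 5.9
mm 149.8340230671227 deg 0.08210495483488515 e 6.675038022319056e-10 mx 0.07877407367129183 marg 0.4373403881304313
shift [-0.3377 -0.0005 -0.368 ] turn [ 0.001  -0.0005 -0.0008]
force [-2.41042861 -0.90939609 -0.43708444] w 0.009863460002780933 t 5.9
```

```bash
python3 -m inch '1 -0.011 0 -0.012 0 0 0;1 -0.022 0 -0.025 0 0 0;1 -0.034 0 -0.037 0 0 0;1 -0.045 0 -0.05 0 0 0;1 -0.056 0 -0.062 0 0 0;1 -0.067 0 -0.074 0 0 0'
python3 - <<'E'
from next import *
go(stack(.03))
for n in("side","top"):
    f=arm.grab_frame(n);pickle.dump(f,open(n+"5.pkl","wb"))
    crop(f,*((190,110,310,210) if n=="side" else (140,220,260,320)),n[0]+"5.png",4)
a=cv2.imread("pics/s5.png");b=cv2.imread("pics/t5.png");cv2.imwrite("pics/c5.png",cv2.resize(np.hstack([a,b]),(800,333)))
E
```

```text
t: 6.5
eef_pos: [0.4727, 0.1851, 0.1638]
ee_rot: [-2.501, 0.625, -1.236]
force: [-1.1, -1.1, -5.6]
width: 0.0099
mm 1.4632389048733998 deg 0.04688094672626651 e 1.397076898612681e-13 mx 0.0002914381216008177 marg 0.47539107043404116
shift [-0.0013 -0.0003  0.0047] turn [ 0.0006 -0.0002 -0.0005]
force [-1.14896738 -1.1479739  -5.58161449] w 0.009902034919161607 t 6.5
```

View pics/c5.png

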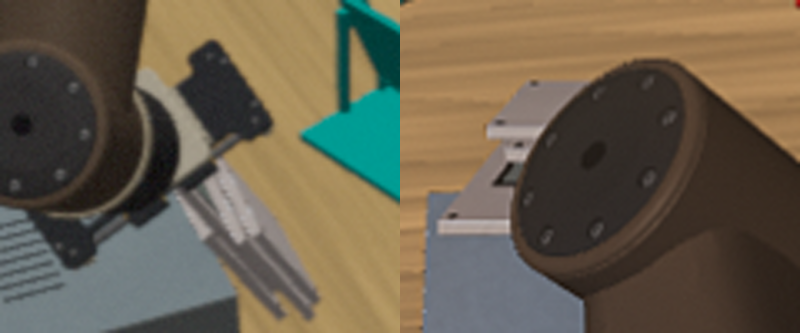

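```bash
python3 -m inch '1 -0.034 0 -0.037 0 0 0;1 -0.067 0 -0.074 0 0 0;1 -0.1 0 -0.111 0 0 0;1 -0.135 0 -0.149 0 0 0;1 -0.168 0 -0.186 0 0 0;1 -0.168 0 -0.186 0 0 0'
python3 - <<'E'
from next import *
go(stack(.105))
for n in("side","top"):
    f=arm.grab_frame(n);pickle.dump(f,open(n+"6.pkl","wb"))
    crop(f,*((190,110,310,210) if n=="side" else (140,220,260,320)),n[0]+"6.png",4)
a=cv2.imread("pics/s6.png");b=cv2.imread("pics/t6.png");cv2.imwrite("pics/c6.png",cv2.resize(np.hstack([a,b]),(800,333)))
E
```

```text
t: 7.2
eef_pos: [0.4363, 0.1884, 0.231]
ee_rot: [-2.497, 0.625, -1.232]
force: [-0.3, 0.1, -3.0]
width: 0.0096
mm 2.4520363723428926 deg 0.15274221014595507 e 9.899581154826367e-13 mx 0.0005172829486667918 marg 0.45210112814265957
shift [0.0035 0.002  0.0071] turn [-0.0011  0.0012  0.0019]
force [-0.28194118  0.06814745 -3.01627581] w 0.009645158531582683 t 7.2
```

View pics/c6.png

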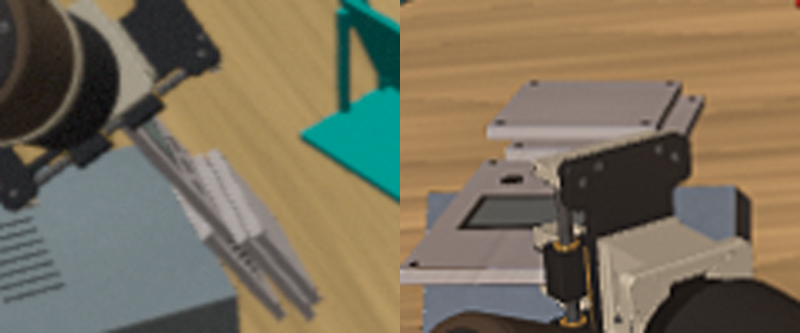

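```bash
python3 -m inch '1 -0.013 0 -0.013 0 0 0;1 -0.025 0 -0.027 0 0 0;1 -0.037 0 -0.04 0 0 0;1 -0.05 0 -0.055 0 0 0;1 -0.062 0 -0.068 0 0 0;1 -0.075 0 -0.082 0 0 0;1 -0.088 0 -0.096 0 0 0;1 -0.1 0 -0.11 0 0 0;1 -0.112 0 -0.123 0 0 0;1 -0.112 0 -0.123 0 0 0'
python3 - <<'E'
from next import *
go(stack(.15)); go(bay(.13))
for n in("side","top"):
    f=arm.grab_frame(n);pickle.dump(f,open(n+"7.pkl","wb"))
    crop(f,*((190,110,310,210) if n=="side" else (140,220,260,320)),n[0]+"7.png",4)
a=cv2.imread("pics/s7.png");b=cv2.imread("pics/t7.png");cv2.imwrite("pics/c7.png",cv2.resize(np.hstack([a,b]),(800,333)))
E
```

```text
t: 8.3
eef_pos: [0.4124, 0.1903, 0.2737]
ee_rot: [-2.499, 0.625, -1.234]
force: [0.2, -0.2, -2.9]
width: 0.0092
mm 6.3183739409148165 deg 0.04965299196506296 e 1.4074877374703476e-09 mx 0.0028039263917210566 marg 0.4373403872013799
shift [0.0125 0.0011 0.0169] turn [-0.0002  0.0004  0.0007]
force [ 0.2383261  -0.21357462 -2.9012104 ] w 0.009211401903232509 t 8.3
mm 417.0206946256118 deg 7.61654077184387 e 5.4956039718945236e-14 mx 0.2336286584405396 marg 1.0746486990322692
shift [ 1.069  -0.2883 -0.8405] turn [-0.1145 -0.0486 -0.0256]
force [ 0.2383261  -0.21357462 -2.9012104 ] w 0.009211401903232509 t 8.3
```

View pics/c7.png

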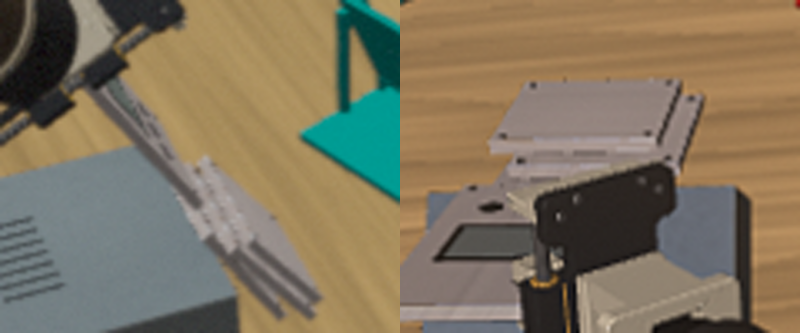

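```bash
python3 -c "
from next import *
go(bay(.17))
A=(cur()[0],cur()[1]);q=cur()[2]['q']
for X in interp(A,bay(.17),11):
    q,e=ik(*X,q);print(np.round(q,2),e<1e-4)
"
```

```text
mm 418.86896496881644 deg 7.587279887435287 e 5.551115123125783e-14 mx 0.22814629602472167 marg 1.1014442752778577
shift [ 0.9831 -0.2992 -0.9452] turn [-0.1136 -0.0489 -0.0263]
force [-0.45632458 -0.07416209 -3.88539771] w 0.00965241950540915 t 8.4
[ 0.12 -0.27 -0.52 -0.85 -0.9   0.41] True
[-0.06 -0.22 -0.46 -0.88 -1.05  0.54] True
[-0.2  -0.17 -0.41 -0.89 -1.17  0.64] True
[-0.32 -0.12 -0.35 -0.88 -1.28  0.72] True
[-0.41 -0.06 -0.29 -0.87 -1.36  0.78] True
[-0.49 -0.   -0.23 -0.85 -1.44  0.82] True
[-0.56  0.05 -0.16 -0.84 -1.51  0.86] True
[-0.62  0.11 -0.08 -0.82 -1.58  0.89] True
[-0.67  0.17 -0.   -0.8  -1.64  0.92] True
[-0.72  0.23  0.08 -0.79 -1.7   0.93] True
```

```bash
python3 -m inch '1 0.01 -0.01 -0.08 0 0 0;1 0.07 -0.03 -0.15 -0.01 0 0;1 0.16 -0.06 -0.24 -0.02 -0.01 -0.005;1 0.26 -0.09 -0.33 -0.03 -0.015 -0.01;1 0.36 -0.12 -0.42 -0.045 -0.02 -0.01;1 0.46 -0.15 -0.51 -0.055 -0.025 -0.013;1 0.56 -0.18 -0.6 -0.065 -0.03 -0.015;1 0.66 -0.21 -0.69 -0.08 -0.035 -0.018;1 0.75 -0.235 -0.76 -0.09 -0.04 -0.02;1 0.84 -0.26 -0.83 -0.1 -0.043 -0.023;1 0.92 -0.285 -0.9 -0.11 -0.047 -0.025;1 0.983 -0.299 -0.945 -0.114 -0.049 -0.026'
python3 -m inch '1 0 0 0 0 0 0;1 0 0 0 0 0 0'
python3 - <<'E'
from next import *
go(bay(.17)); go(bay(.0))
for n in("side","top"):
    f=arm.grab_frame(n);pickle.dump(f,open(n+"8.pkl","wb"));cv2.imwrite(f"pics/{n}8.png",f["img"][...,::-1])
E
```

```text
t: 9.6
eef_pos: [0.4541, -0.2263, 0.3272]
ee_rot: [-2.583, 0.651, -1.174]
force: [0.3, 0.7, -4.5]
width: 0.01
t: 9.8
eef_pos: [0.4536, -0.224, 0.327]
ee_rot: [-2.583, 0.653, -1.174]
force: [0.7, -0.1, -2.7]
width: 0.0095
mm 1.707868154130369 deg 0.16637291334981674 e 2.4452662117369066e-14 mx 0.00027121179386435657 marg 1.1014442752779323
shift [-0.0056 -0.0005 -0.0006] turn [-0.0004 -0.0002 -0.0027]
force [ 0.69134389 -0.10102215 -2.70398511] w 0.009482839717140371 t 9.8
mm 168.7436486685941 deg 0.16637291334981674 e 6.583067424514866e-12 mx 0.026859813762491358 marg 1.0317261609186696
shift [ 0.3735 -0.0014  0.4206] turn [-0.0004 -0.0002 -0.0027]
force [ 0.69134389 -0.10102215 -2.70398511] w 0.009482839717140371 t 9.8
```

View pics/side8.png

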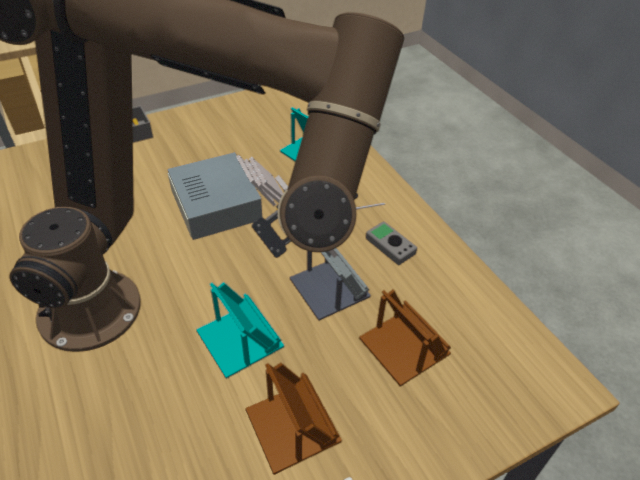

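View pics/top8.png

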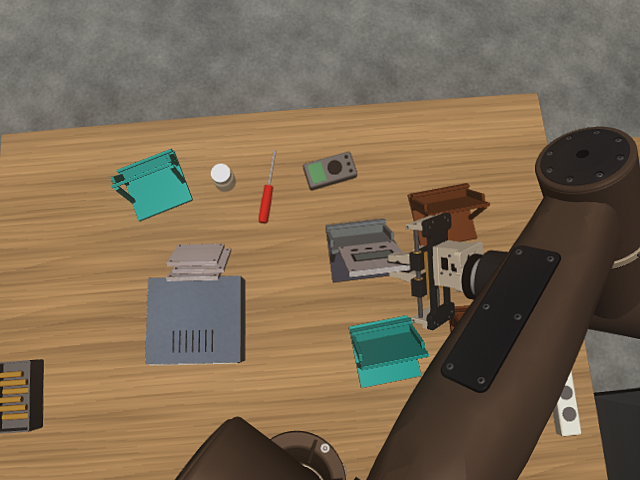

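```bash
cat > ovl.py <<'E'
from next import *
def box(x,y,z): return np.array([(a,b,c) for a in x for b in y for c in z])
def draw(im,f,Pt,col,k):
    p=proj(f,Pt)
    for i in range(8):
        for j in range(i+1,8):
            if bin(i^j).count('1')==1: cv2.line(im,tuple(np.int32(p[i]*k*16+k*8)),tuple(np.int32(p[j]*k*16+k*8)),col,1,cv2.LINE_AA,4)
def panel_in_hand(g=-.032,gs=.168):
    Rc,pc,_=cur()
    # T0 grasp relation
    T=tool(R.identity(),PHI);rel=R.from_matrix(T.as_matrix())  # panel->tool orientation
    Rp=Rc*rel.inv();o=pc-Rp.apply(np.array([.005,g,gs])+.019*T.as_matrix()[:,2]);return Rp,o
def baybox(im,f,k,dx=0):
    o=np.array([*BAY[:2],.03])
    draw(im,f,rb.apply(box((0,.018),(-.067,.067),(0,.1)))+o,(0,255,0),k)
    draw(im,f,rb.apply(box((0,.031),(-.075,.075),(-.005,.012)))+o,(255,0,0),k)
E
python3 - <<'E'
from ovl import *
f=load("top8.pkl");k=6
im=cv2.resize(f["img"][...,::-1],None,fx=k,fy=k,interpolation=cv2.INTER_CUBIC);raw=im.copy()
Rp,o_=panel_in_hand();print(o_,Rp.as_euler('zyx',True), rb.inv().apply(o_-ob))
draw(im,f,Rp.apply(box((0,.01),(-.06,.06),(0,.19)))+o_,(0,0,255),k);baybox(im,f,k)
c=np.hstack([raw[205*k:290*k,315*k:420*k],im[205*k:290*k,315*k:420*k]]);print(c.shape)
cv2.imwrite("pics/o8.png",cv2.resize(c,(800,324)))
cv2.imwrite("pics/o8b.png",raw[205*k:290*k,315*k:420*k])
E
```

```text
[ 0.51288207 -0.20145185  0.18619763] [  2.24182732 -24.93362874   0.95892267] [ 5.76354610e-03 -7.42707625e-06  1.69657429e-01]
(510, 1260, 3)
```

View pics/o8.png

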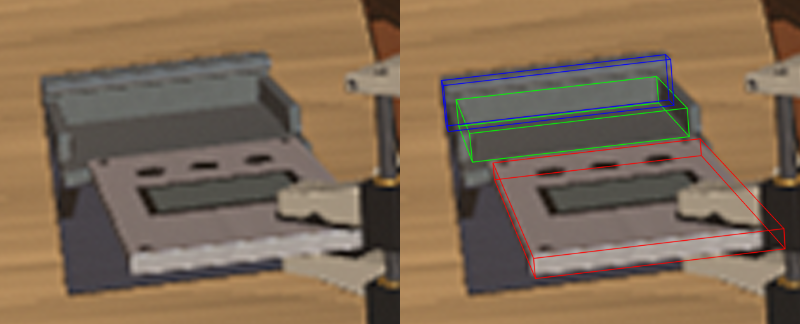

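View pics/o8b.png

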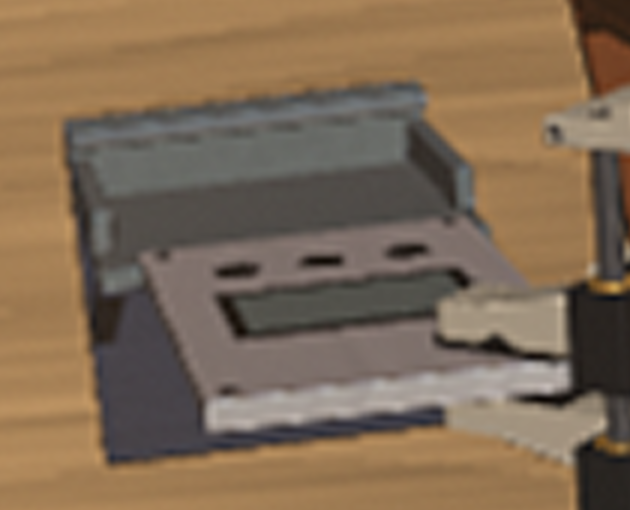

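Run:
```python
from ovl import *
f=load("top8.pkl")
Rp,o_=panel_in_hand()
obs=[(140,257,(.01,.06,0)),(472,216,(.01,-.06,0)),(207,402,(.01,.06,.19)),(208,432,(0,.06,.19))]
px=lambda u,v:(315+(u+.5)/6-.5,205+(v+.5)/6-.5)
c=cloud(f);m=np.zeros((480,640),np.uint8)
cv2.fillPoly(m,[np.array([px(*p) for p in [(165,265),(440,235),(425,290),(215,380)]]).astype(int)],1)
pts=c[m>0];pl=(pts-o_)@Rp.as_matrix()[:,0];print(len(pts),"front plane offset mm (expect 10)",np.median(pl)*1e3)
def res(p):
    r=Rp*R.from_rotvec(p[:3]);o=o_+Rp.apply(p[3:]);e=[]
    for u,v,X in obs:e+=list((proj(f,r.apply(X)+o)[0]-px(u,v)))
    d=(pts-o)@r.as_matrix()[:,0]-.01
    return np.concatenate([e,np.clip(d/.003,-3,3)*.15,p[:3]/.03,p[3:]/.006])
print("resid0",np.round(res(np.zeros(6))[:8],1))
s=least_squares(res,np.zeros(6));print(np.degrees(s.x[:3]),s.x[3:]*1e3,np.round(s.fun[:8],1))
r=Rp*R.from_rotvec(s.x[:3]);o=o_+Rp.apply(s.x[3:])
print("in bay frame: origin",rb.inv().apply(o-ob)*1e3,"rot",np.degrees((rb.inv()*r).as_rotvec()))
# check bay plate with depth: plate region pixels from top0
f0=load("top0.pkl");c0=cloud(f0)
q=proj(f0,rb.apply([(0,y,z) for y in(-.055,.055) for z in(.04,.11)])+ob)
m=np.zeros((480,640),np.uint8);cv2.fillPoly(m,[q[[0,1,3,2]].astype(int)],1)
pb=rb.inv().apply(c0[m>0]-ob);print("plate x med mm",np.median(pb[:,0])*1e3,"slope vs z",np.polyfit(pb[:,2],np.clip(pb[:,0],-.02,.02),1),len(pb))
```

```text
645 front plane offset mm (expect 10) 11.07342937741027
resid0 [ 0.9 -0.3 -0.   0.2  0.4  0.6  0.7  0.9]
[0.00703586 0.68042954 0.40587286] [0.63761182 1.0734605  2.1387621 ] [ 0.5 -0.1 -0.4  0.  -0.2 -0.3  0.2  0. ]
in bay frame: origin [  6.40395387   1.06580059 171.79547199] rot [-0.0016062   0.72957213  0.35441573]
plate x med mm -0.4734200384933613 slope vs z [ 0.01695737 -0.00165429] 377
```

```bash
python3 -m inch '1 0.03 0 0.034 0 0 0;1 0.08 0 0.09 0 0 0;1 0.14 0 0.156 0 0 0;1 0.2 0 0.223 0 0 0;1 0.26 0 0.29 0 0 0;1 0.3 0 0.335 0 0 0;1 0.323 0 0.36 0 0 0;1 0.334 0 0.372 0 0 0;1 0.334 0 0.372 0 0 0'
python3 - <<'E'
from ovl import *
go(bay(0));Rp,o_=panel_in_hand();print("panel in bay mm",rb.inv().apply(o_-ob)*1e3)
for n in("side","top"):
    f=arm.grab_frame(n);pickle.dump(f,open(n+"9.pkl","wb"))
k=6;f=load("top9.pkl");im=cv2.resize(f["img"][...,::-1],None,fx=k,fy=k,interpolation=cv2.INTER_CUBIC);raw=im.copy()
draw(im,f,Rp.apply(box((0,.01),(-.06,.06),(0,.19)))+o_,(0,0,255),k);baybox(im,f,k)
c=np.hstack([raw[205*k:290*k,315*k:420*k],im[205*k:290*k,315*k:420*k]]);cv2.imwrite("pics/o9.png",cv2.resize(c,(800,324)))
crop(load("side9.pkl"),270,210,390,320,"s9.png",5)
E
```

```text
t: 10.8
eef_pos: [0.5164, -0.2206, 0.192]
ee_rot: [-2.582, 0.652, -1.172]
force: [-1.0, -0.1, -4.4]
width: 0.0094
mm 19.85124872045072 deg 0.05537621055202302 e 5.112556766828646e-10 mx 0.002736478055841318 marg 1.0317261603858578
shift [ 0.0444 -0.0006  0.0491] turn [ 0.0005 -0.0002 -0.0008]
force [-0.9562337  -0.08371921 -4.38477949] w 0.009372680759170386 t 10.8
panel in bay mm [ 5.69503877  0.03314819 19.8519097 ]
```

View pics/o9.png

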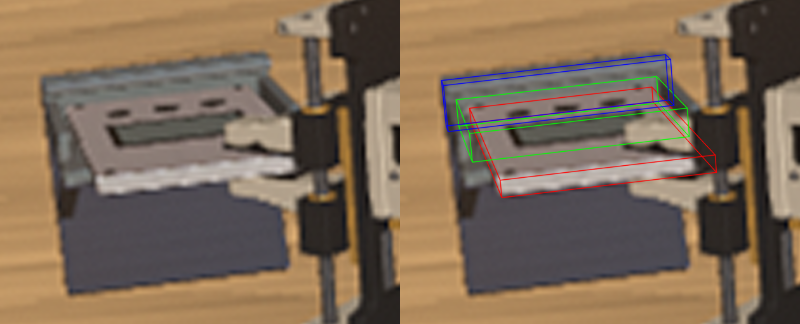

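View pics/s9.png

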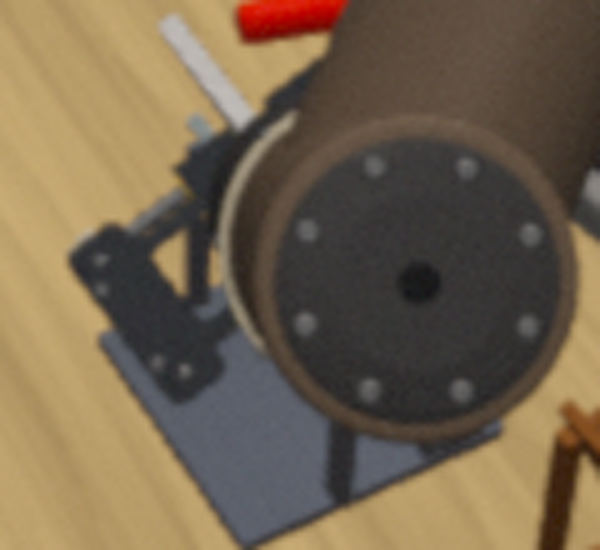

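```bash
python3 -m inch '1 0.009 0 0.006 0 0 0;1 0.016 0 0.013 0 0 0;1 0.023 0 0.02 0 0 0;1 0.03 0 0.028 0 0 0;1 0.034 0 0.033 0 0 0;1 0.034 0 0.033 0 0 0'
python3 - <<'E'
from ovl import *
Rp,o_=panel_in_hand();print("panel in bay mm",rb.inv().apply(o_-ob)*1e3,cur()[2]["force"])
E
python3 -m inch '1 0.0045 0 0.005 0 0 0;1 0.0045 0 0.005 0 0 0';python3 -m inch '1 0.0045 0 0.005 0 0 0;1 0.0045 0 0.005 0 0 0'
python3 - <<'E'
from ovl import *
Rp,o_=panel_in_hand();print("panel in bay mm",rb.inv().apply(o_-ob)*1e3,cur()[2]["force"])
E
```

```text
t: 11.5
eef_pos: [0.5223, -0.2212, 0.1788]
ee_rot: [-2.583, 0.653, -1.172]
force: [1.0, -0.1, -3.6]
width: 0.0098
panel in bay mm [ 5.36029763 -0.74286324  5.38557441] [ 0.98870032 -0.07267533 -3.62729621]
t: 11.7
eef_pos: [0.5232, -0.2213, 0.1772]
ee_rot: [-2.582, 0.652, -1.172]
force: [0.1, -0.2, -3.6]
width: 0.0099
t: 11.9
eef_pos: [0.5241, -0.2212, 0.1753]
ee_rot: [-2.582, 0.652, -1.172]
force: [-0.4, 0.1, -3.8]
width: 0.0097
panel in bay mm [ 5.5179271  -0.90114122  1.52220174] [-0.39346198  0.09752765 -3.83599427]
```

```bash
for i in 1 ; do python3 -m inch '1 0.0023 0 0.0025 0 0 0;1 0.0045 0 0.005 0 0 0;1 0.0045 0 0.005 0 0 0'; done;  python3 -m inch '1 0.0033 0 0.0037 0 0 0;1 0.0033 0 0.0037 0 0 0'
python3 - <<'E'
from ovl import *
Rp,o_=panel_in_hand();print("panel in bay mm",rb.inv().apply(o_-ob)*1e3,cur()[2]["force"])
E
```

```text
t: 12.2
eef_pos: [0.5246, -0.2213, 0.1745]
ee_rot: [-2.582, 0.652, -1.171]
force: [-4.6, 0.2, 3.9]
width: 0.01
t: 12.4
eef_pos: [0.5246, -0.2213, 0.1745]
ee_rot: [-2.581, 0.652, -1.169]
force: [-8.5, -1.1, 13.9]
width: 0.0099
panel in bay mm [ 5.7708666  -0.84522977  0.53021483] [-8.45513583 -1.10430042 13.93183697]
```

```bash
python3 -m inch '1 -0.002 0 -0.0023 0 0 0;1 -0.002 0 -0.0023 0 0 0'
python3 - <<'E'
from ovl import *
Rp,o_=panel_in_hand();print("panel in bay mm",rb.inv().apply(o_-ob)*1e3,cur()[2]["force"])
for n in("side","top"):
    f=arm.grab_frame(n);pickle.dump(f,open(n+"10.pkl","wb"))
crop(load("top10.pkl"),315,205,420,290,"t10.png",7)
E
```

```text
t: 12.6
eef_pos: [0.5246, -0.2213, 0.1745]
ee_rot: [-2.581, 0.652, -1.17]
force: [-5.9, -0.7, 8.2]
width: 0.0098
panel in bay mm [ 5.76294864 -0.92184421  0.54210416] [-5.92952121 -0.74869083  8.17572956]
```

View pics/t10.png

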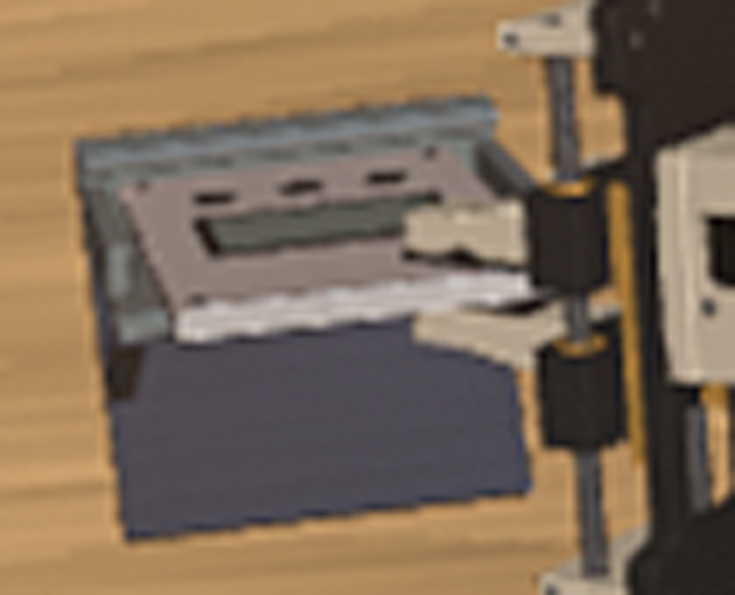

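```bash
python3 -m inch '1 0 0.005 0 0 0 0;1 0 0.01 0 0 0 0;1 0 0.013 0 0 0 0;1 0 0.013 0 0 0 0'
python3 - <<'E'
from ovl import *
Rp,o_=panel_in_hand();print("panel in bay mm",rb.inv().apply(o_-ob)*1e3,cur()[2]["force"])
E
python3 -m inch '0.9 0 0 0 0 0 0;0.85 0 0 0 0 0 0;0.8 0 0 0 0 0 0;0.7 0 0 0 0 0 0;0.6 0 0 0 0 0 0;0.55 0 0 0 0 0 0;0.55 0 0 0 0 0 0;0.55 0 0 0 0 0 0'
python3 - <<'E'
from ovl import *
print(cur()[2]["force"])
for n in("side","top"):
    f=arm.grab_frame(n);pickle.dump(f,open(n+"11.pkl","wb"))
crop(load("top11.pkl"),315,205,420,290,"t11.png",7)
E
```

```text
t: 13.1
eef_pos: [0.5228, -0.2213, 0.1736]
ee_rot: [-2.578, 0.65, -1.169]
force: [-1.9, 1.0, 9.0]
width: 0.0099
panel in bay mm [ 4.27142303 -1.04455369  0.48464651] [-1.94414848  1.01968345  9.02448015]
t: 13.9
eef_pos: [0.5217, -0.2214, 0.1715]
ee_rot: [-2.582, 0.652, -1.172]
force: [0.8, -0.0, 0.6]
width: 0.0394
[ 0.7509728  -0.04467556  0.58109091]
```

View pics/t11.png

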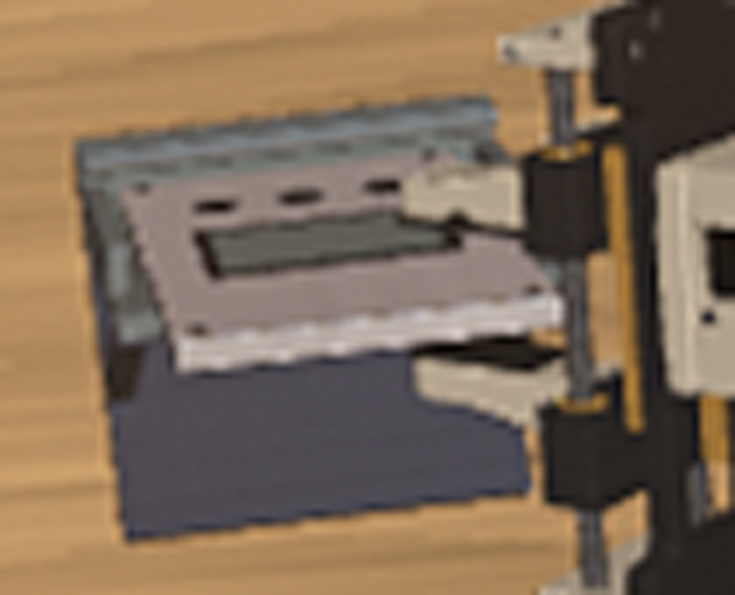

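```bash
python3 -m inch '0.55 0 0 -0.05 0 0 0;0.55 0 0 -0.12 0 0 0;0.55 0 0 -0.22 0 0 0;0.55 0 0 -0.35 0 0 0;0.55 0 0 -0.5 0 0 0;0.55 0 0 -0.65 0 0 0;0.55 0 0 -0.75 0 0 0;0.55 0 0 -0.75 0 0 0;0.55 0 0 -0.75 0 0 0;0.55 0 0 -0.75 0 0 0'
python3 - <<'E'
from ovl import *
print(cur()[2]["q"])
for n in("side","top"):
    f=arm.grab_frame(n);pickle.dump(f,open(n+"12.pkl","wb"));cv2.imwrite(f"pics/{n}12.png",f["img"][...,::-1])
crop(load("top12.pkl"),315,205,420,290,"t12.png",7)
f=load("top12.pkl");im=cv2.resize(f["img"][...,::-1],None,fx=6,fy=6)
o_=ob;draw(im,f,rb.apply(box((0,.01),(-.06,.06),(0,.19)))+ob,(0,0,255),6);cv2.imwrite("pics/o12.png",im[205*6:290*6,315*6:420*6])
c=cloud(f);q=proj(f,rb.apply([(.01,y,z) for y in(-.05,.05) for z in(.02,.175)])+ob)
m=np.zeros((480,640),np.uint8);cv2.fillPoly(m,[q[[0,1,3,2]].astype(int)],1)
pb=rb.inv().apply(c[m>0]-ob);ok=abs(pb[:,0]-.01)<.03;print(np.median(pb[ok,0])*1e3,np.polyfit(pb[ok,2],pb[ok,0],1),ok.sum())
crop(f,140,220,260,320,"t12s.png",6)
E
```

```text
t: 15.0
eef_pos: [0.4563, -0.3738, 0.3227]
ee_rot: [-2.582, 0.653, -1.172]
force: [-0.5, -0.4, 0.5]
width: 0.0395
[-0.8732431   0.4368387   0.3604199  -0.75722027 -1.85851979  0.99276398]
11.167376244472033 [-0.04208773  0.01517398] 747
```

View pics/o12.png

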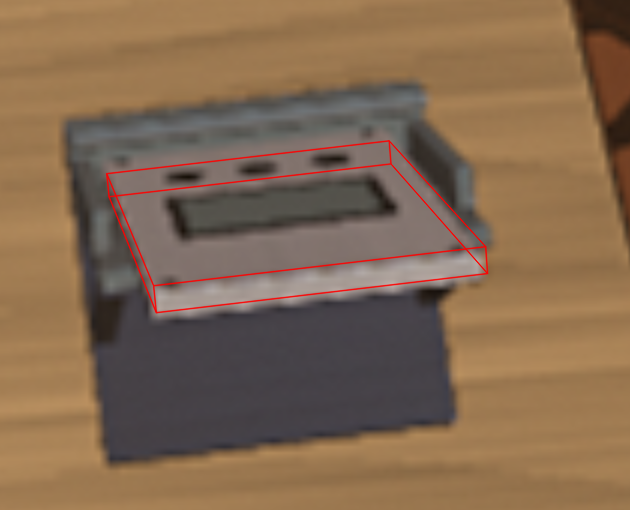

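View pics/t12s.png

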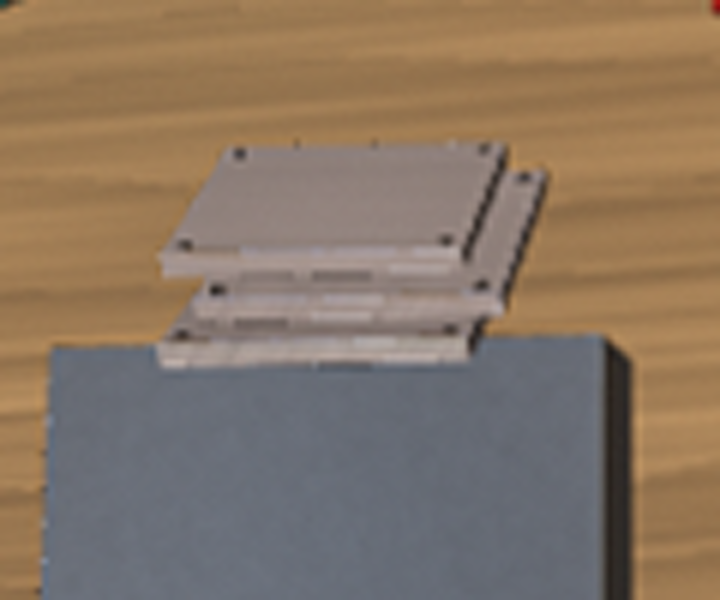

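View pics/side12.png

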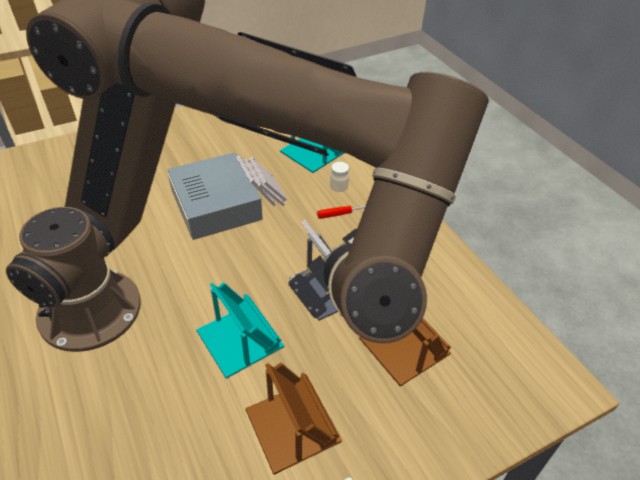

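Run:
```python
from ovl import *
f=load("top12.pkl");c=cloud(f)
crop(f,325,210,405,265,"t12z.png",9)
q=proj(f,rb.apply([(.01,y,z) for y in(-.052,.052) for z in(.02,.18)])+ob)
m=np.zeros((480,640),np.uint8);cv2.fillPoly(m,[q[[0,1,3,2]].astype(int)],1)
pb=rb.inv().apply(c[m>0]-ob)
A=lambda p:np.stack([np.ones(len(p)),p[:,1],p[:,2]],1)
s=least_squares(lambda v:(A(pb)@v-pb[:,0]),[.01,0,0],loss='soft_l1',f_scale=.002);print("panel front",s.x)
f0=load("top0.pkl");c0=cloud(f0)
q=proj(f0,rb.apply([(0,y,z) for y in(-.055,.055) for z in(.04,.115)])+ob)
m=np.zeros((480,640),np.uint8);cv2.fillPoly(m,[q[[0,1,3,2]].astype(int)],1);p0=rb.inv().apply(c0[m>0]-ob)
s0=least_squares(lambda v:(A(p0)@v-p0[:,0]),[0.,0,0],loss='soft_l1',f_scale=.002);print("plate",s0.x, np.median(np.abs(A(p0)@s0.x-p0[:,0])))
for z in(0,.06,.125,.168): print(z,1e3*((s.x-s0.x)@[1,0,z])-10)
```

```text
panel front [ 0.01431009  0.00170453 -0.03361808]
plate [-0.00213556  0.00183705  0.02336732] 0.0005747206050943263
0 6.445648053660978
0.06 3.0265237800233393
0.125 -0.6775275164174364
0.168 -3.1278999125244127
```

View pics/t12z.png

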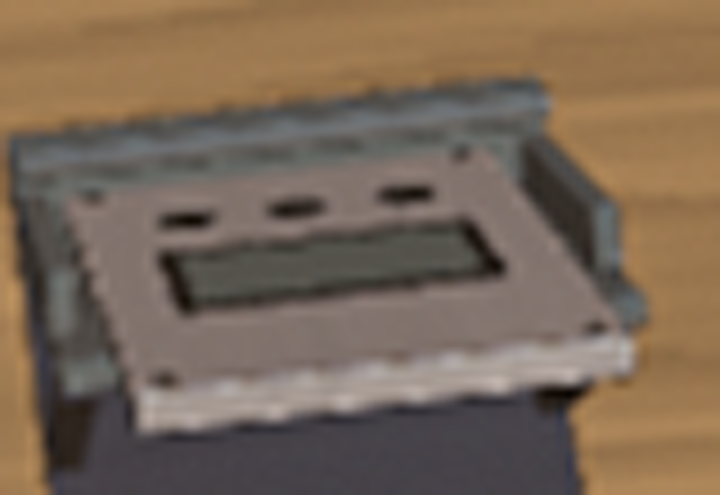

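```bash
cat > fix.py <<'E'
from ovl import *
def pb(x,y,z,dl,back=0,g=-.032,gs=.168): # dl deg extra lean
    Rp=rb*R.from_euler('y',-np.radians(dl));T=tool(Rp,PHI)
    return T,ob+rb.apply([x,y,z])+Rp.apply([.005,g,gs])+(.019-back)*T.as_matrix()[:,2]
E
python3 -c "
from fix import *
go(pb(.0064,-.001,0,3.26,.1));go(pb(.0064,-.001,0,3.26))"
```

```text
mm 123.65142297477642 deg 3.3598578915001376 e 2.8216318170848353e-12 mx 0.02807578295399954 marg 1.1301259527289513
shift [-1.000e-04  2.720e-02  4.113e-01] turn [ 0.0413  0.0012 -0.0378]
force [ 0.58193204 -0.07320324 -0.53226789] w 0.039560718390696005 t 15.1
mm 223.32120257972247 deg 3.3598578915001376 e 1.0928591365200191e-10 mx 0.04693239224948287 marg 1.002899904513947
shift [0.     0.0128 0.7443] turn [ 0.0413  0.0012 -0.0378]
force [ 0.58193204 -0.07320324 -0.53226789] w 0.039560718390696005 t 15.1
```

```bash
python3 -m inch '0.55 0 0.01 0.1 0.02 0 -0.02;0.55 0 0.02 0.25 0.041 0 -0.038;0.55 0 0.027 0.38 0.041 0.001 -0.038;0.55 0 0.027 0.411 0.041 0.001 -0.038;0.55 0 0.024 0.46 0.041 0.001 -0.038;0.55 0 0.021 0.54 0.041 0.001 -0.038;0.55 0 0.018 0.62 0.041 0.001 -0.038;0.55 0 0.015 0.7 0.041 0.001 -0.038;0.55 0 0.013 0.744 0.041 0.001 -0.038;0.55 0 0.013 0.744 0.041 0.001 -0.038'
python3 - <<'E'
from fix import *
go(pb(.0064,-.001,0,3.26))
f=arm.grab_frame("top");pickle.dump(f,open("top13.pkl","wb"));crop(f,315,205,420,290,"t13.png",7)
E
```

```text
t: 16.1
eef_pos: [0.5177, -0.2216, 0.1704]
ee_rot: [-2.516, 0.63, -1.131]
force: [0.2, -0.7, 0.1]
width: 0.0396
mm 0.35424377552560443 deg 0.06806702251145984 e 6.938893903907228e-16 mx 0.00011860463292687543 marg 1.0028999044548064
shift [-0.0007  0.0006 -0.0007] turn [0.0009 0.0003 0.0006]
force [ 0.15491515 -0.71473243  0.11051151] w 0.03955961998692234 t 16.1
```

View pics/t13.png

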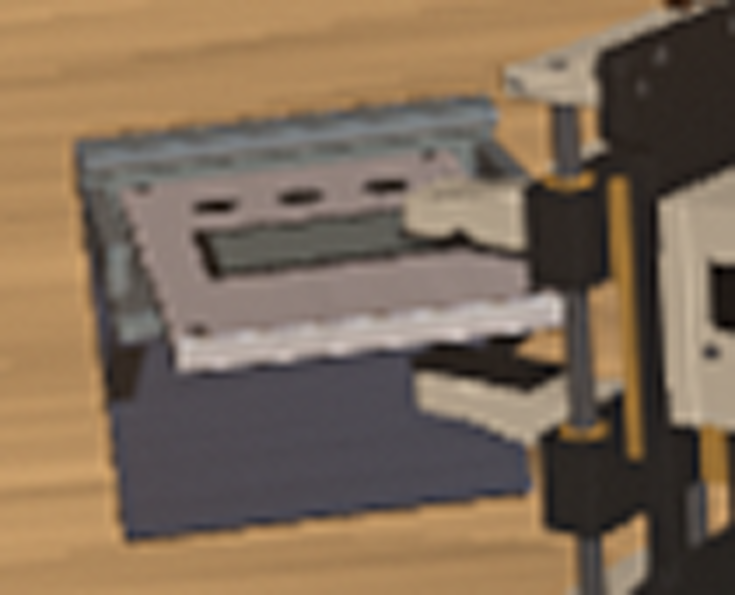

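```bash
python3 -m inch '0.8 0 0 0 0 0 0;1 0 0 0 0 0 0;1 0 0 0 0 0 0;1 0 0 0 0 0 0;1 0 0 0 0 0 0;1 0 0 0 0 0 0' 12;python3 -m inch '1 0 0 0 0 0 0;1 0 0 0 0 0 0' 40
python3 - <<'E'
from fix import *
go(pb(.0064,-.001,0.006,3.26));go(pb(.004,-.001,0.006,-1.5));go(pb(.000,-.001,0.006,-1.5))
E
```

```text
t: 16.75
eef_pos: [0.5173, -0.2231, 0.1713]
ee_rot: [-2.516, 0.628, -1.132]
force: [-0.5, -2.2, 2.5]
width: 0.0103
t: 16.95
eef_pos: [0.5173, -0.223, 0.1713]
ee_rot: [-2.515, 0.628, -1.132]
force: [-2.7, -3.2, 2.5]
width: 0.01
mm 5.528216203308858 deg 0.10649477345001886 e 1.142419492339286e-12 mx 0.0008344826278974815 marg 1.0033682171892953
shift [-0.0154 -0.0007 -0.0101] turn [-0.     -0.0015  0.0009]
force [-2.69370707 -3.22442502  2.52445473] w 0.010010572193610867 t 16.95
mm 11.576774744981531 deg 4.797741067448102 e 5.551115123125783e-16 mx 0.011895867812517613 marg 1.045359846128734
shift [-0.0136 -0.0352 -0.0081] turn [-0.059  -0.0016  0.0539]
force [-2.69370707 -3.22442502  2.52445473] w 0.010010572193610867 t 16.95
mm 8.23100869411101 deg 4.797741067448102 e 9.71445146547012e-16 mx 0.011252583447145748 marg 1.0385126458142158
shift [-0.0141 -0.0219 -0.0086] turn [-0.059  -0.0016  0.0539]
force [-2.69370707 -3.22442502  2.52445473] w 0.010010572193610867 t 16.95
```

```bash
python3 -m inch '1 -0.007 -0.001 -0.005 0 0 0;1 -0.014 -0.001 -0.01 0 0 0;1 -0.014 -0.012 -0.009 -0.02 0 0.018;1 -0.014 -0.024 -0.009 -0.04 -0.001 0.036;1 -0.014 -0.035 -0.008 -0.059 -0.001 0.054;1 -0.014 -0.028 -0.008 -0.059 -0.001 0.054;1 -0.014 -0.022 -0.008 -0.059 -0.001 0.054;1 -0.014 -0.022 -0.008 -0.059 -0.001 0.054'
python3 - <<'E'
from fix import *
go(pb(.000,-.001,0.006,-1.5));go(pb(0,-.001,0,-1.5))
f=arm.grab_frame("top");pickle.dump(f,open("top14.pkl","wb"));crop(f,315,205,420,290,"t14.png",7)
c=cloud(f)
q=proj(f,rb.apply([(.01,y,z) for y in(.0,.055) for z in(.02,.18)])+ob)
m=np.zeros((480,640),np.uint8);cv2.fillPoly(m,[q[[0,1,3,2]].astype(int)],1)
p=rb.inv().apply(c[m>0]-ob);p=p[abs(p[:,0]-.01)<.03];A=np.stack([np.ones(len(p)),p[:,2]],1)
s=least_squares(lambda v:(A@v-p[:,0]),[.01,0],loss='soft_l1',f_scale=.002);print("panel front",s.x,"rel plate foot mm",1e3*(s.x[0]+.0021)-10,"slope deg",np.degrees(s.x[1]-.0234))
E
```

```text
t: 17.75
eef_pos: [0.5205, -0.2208, 0.1779]
ee_rot: [-2.612, 0.661, -1.19]
force: [-0.2, 0.1, -4.6]
width: 0.0099
mm 0.9619819613742919 deg 0.052962969854045465 e 4.773959005888173e-14 mx 0.0001968620369190259 marg 1.038512645814172
shift [ 0.0003 -0.0017 -0.0027] turn [-0.0005  0.0003 -0.0007]
force [-0.16775958  0.06262532 -4.62830212] w 0.00988491655390396 t 17.75
mm 5.535556570517248 deg 0.052962969854045465 e 2.661343367904578e-12 mx 0.0008149704614091591 marg 1.0379958444163782
shift [ 0.0137 -0.0022  0.0121] turn [-0.0005  0.0003 -0.0007]
force [-0.16775958  0.06262532 -4.62830212] w 0.00988491655390396 t 17.75
panel front [0.00974903 0.02958496] rel plate foot mm 1.8490344301270358 slope deg 0.35437204218099355
```

View pics/t14.png

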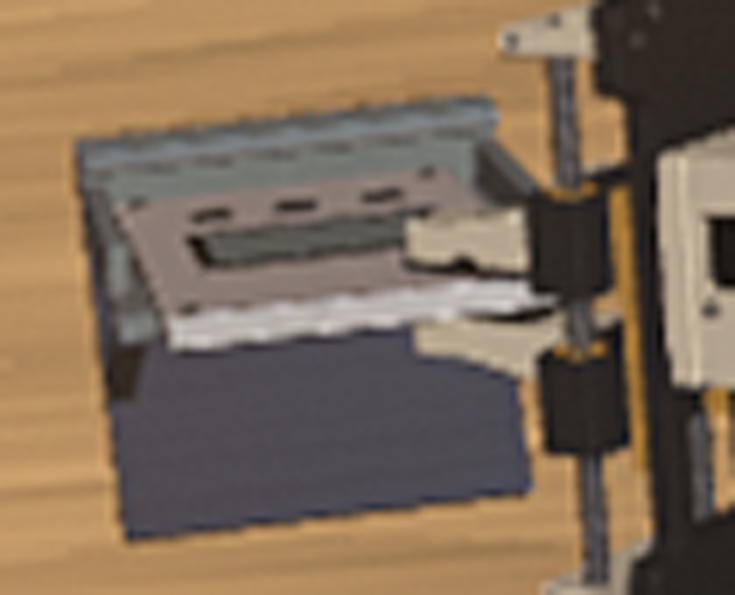

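```bash
python3 -m inch '1 0 0.004 0 -0.006 0 0.005;1 0 0.007 0 -0.012 0 0.011;1 0 0.007 0 -0.012 0 0.011'; python3 -m inch '1 0 0.004 0 0 0 0;1 0 0.004 0 0 0 0'
python3 - <<'E'
from fix import *
go(pb(0,-.001,0,-2.5));print((rb.inv()*cur()[0]*tool(R.identity(),PHI).inv()).as_euler('zyx',True))
f=arm.grab_frame("top");pickle.dump(f,open("top15.pkl","wb"))
c=cloud(f)
q=proj(f,rb.apply([(.01,y,z) for y in(.0,.055) for z in(.02,.18)])+ob)
m=np.zeros((480,640),np.uint8);cv2.fillPoly(m,[q[[0,1,3,2]].astype(int)],1)
p=rb.inv().apply(c[m>0]-ob);p=p[abs(p[:,0]-.01)<.03];A=np.stack([np.ones(len(p)),p[:,2]],1)
s=least_squares(lambda v:(A@v-p[:,0]),[.01,0],loss='soft_l1',f_scale=.002);print("panel front",s.x,"rel plate foot mm",1e3*(s.x[0]+.0021)-10,"slope deg",np.degrees(s.x[1]-.0234))
E
```

```text
t: 18.1
eef_pos: [0.521, -0.2211, 0.1782]
ee_rot: [-2.629, 0.665, -1.202]
force: [5.6, 1.2, -3.3]
width: 0.0099
t: 18.3
eef_pos: [0.5204, -0.2211, 0.178]
ee_rot: [-2.627, 0.664, -1.201]
force: [7.6, 1.8, -3.2]
width: 0.0098
mm 6.6910794099654956 deg 0.30792394847526156 e 2.1744162026493538e-11 mx 0.0010928994153815985 marg 1.0480093741849674
shift [ 0.0136 -0.0116  0.0133] turn [-0.0046 -0.0013  0.0018]
force [ 7.57216325  1.76690804 -3.18929764] w 0.009831051598531393 t 18.3
[-0.09991986  2.22036664 -0.07746538]
panel front [0.00949661 0.03046639] rel plate foot mm 1.5966124349881063 slope deg 0.40487434279650847
```

```bash
python3 -m inch '1 0.004 0 0.004 0 0 0;1 0.008 0 0.009 0 0 0;1 0.0105 0 0.0115 0 0 0;1 0.0105 0 0.0115 0 0 0'; python3 -m inch '1 0.0025 0 0.0028 0 0 0;1 0.0025 0 0.0028 0 0 0'
python3 - <<'E'
from fix import *
r,o_=panel_in_hand();print(rb.inv().apply(o_-ob)*1e3,cur()[2]["force"])
E
```

```text
t: 18.75
eef_pos: [0.5217, -0.2214, 0.1738]
ee_rot: [-2.628, 0.664, -1.201]
force: [6.6, 0.7, 2.0]
width: 0.01
t: 18.95
eef_pos: [0.5219, -0.2214, 0.1735]
ee_rot: [-2.628, 0.664, -1.2]
force: [3.7, 0.9, 6.4]
width: 0.0099
[-3.13718721 -1.11549668  1.06648831] [3.6637356  0.90264797 6.39383407]
```

```bash
python3 -m inch '0.88 0 0 0 0 0 0;0.84 0 0 0 0 0 0;0.8 0 0 0 0 0 0;0.7 0 0 0 0 0 0;0.6 0 0 0 0 0 0;0.5 0 0 0 0 0 0;0.5 0 0 0 0 0 0;0.5 0 0 0 0 0 0'
cat > chk.py <<'E'
from fix import *
def chk(n,lo=-.05):
    f=arm.grab_frame("top");pickle.dump(f,open(n+".pkl","wb"));crop(f,315,205,420,290,n+".png",7);c=cloud(f)
    q=proj(f,rb.apply([(.01,y,z) for y in(lo,.055) for z in(.02,.18)])+ob)
    m=np.zeros((480,640),np.uint8);cv2.fillPoly(m,[q[[0,1,3,2]].astype(int)],1)
    p=rb.inv().apply(c[m>0]-ob);p=p[abs(p[:,0]-.01)<.03];A=np.stack([np.ones(len(p)),p[:,2]],1)
    s=least_squares(lambda v:(A@v-p[:,0]),[.01,0],loss='soft_l1',f_scale=.002);print("panel front",s.x,"rel plate foot mm",1e3*(s.x[0]+.0021)-10,"slope deg",np.degrees(s.x[1]-.0234))
E
python3 -c "
from chk import *
print(cur()[2]['force']);chk('t16',0.)"
```

```text
t: 19.75
eef_pos: [0.5203, -0.2211, 0.1716]
ee_rot: [-2.633, 0.666, -1.203]
force: [0.5, 0.0, 0.1]
width: 0.0433
[4.53675732e-01 1.72239125e-04 8.08300229e-02]
panel front [0.00974616 0.00026399] rel plate foot mm 1.846164143799113 slope deg -1.325595740689992
```

View pics/t16.png

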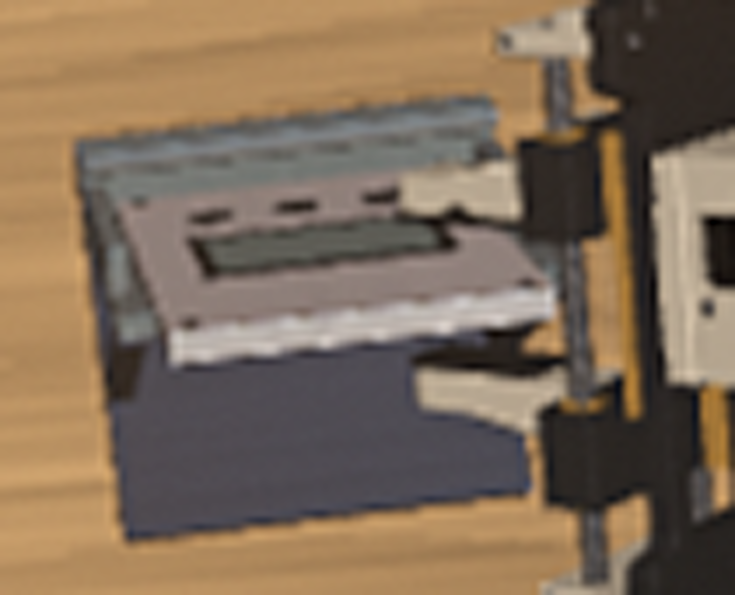

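```bash
python3 -m inch '0.5 0 0 -0.05 0 0 0;0.5 0 0 -0.12 0 0 0;0.5 0 0 -0.22 0 0 0;0.5 0 0 -0.35 0 0 0;0.5 0 0 -0.5 0 0 0;0.5 0 0 -0.65 0 0 0;0.5 0 0 -0.75 0 0 0;0.5 0 0 -0.75 0 0 0;0.5 0 0 -0.75 0 0 0'
python3 -c "
from chk import *
chk('t17')
f=load('t17.pkl');im=cv2.resize(f['img'][...,::-1],None,fx=6,fy=6);draw(im,f,rb.apply(box((0,.01),(-.061,.059),(0,.19)))+ob,(0,0,255),6)
cv2.imwrite('pics/o17.png',im[205*6:290*6,315*6:420*6]);s=arm.grab_frame('side')
cv2.imwrite('pics/s17.png',cv2.resize(s['img'][60:310,220:440,::-1],None,fx=2.5,fy=2.5,interpolation=cv2.INTER_CUBIC)[:600])
cv2.imwrite('pics/f17.png',f['img'][...,::-1])
"
```

```text
t: 20.7
eef_pos: [0.4612, -0.3747, 0.3266]
ee_rot: [-2.632, 0.665, -1.204]
force: [0.5, -0.3, -0.6]
width: 0.0437
panel front [0.00973276 0.0004424 ] rel plate foot mm 1.832762618292863 slope deg -1.3153733127649245
```

View pics/o17.png

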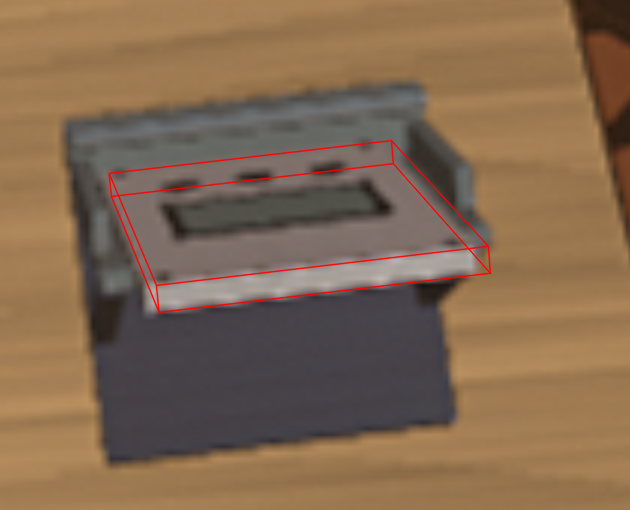

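View pics/s17.png

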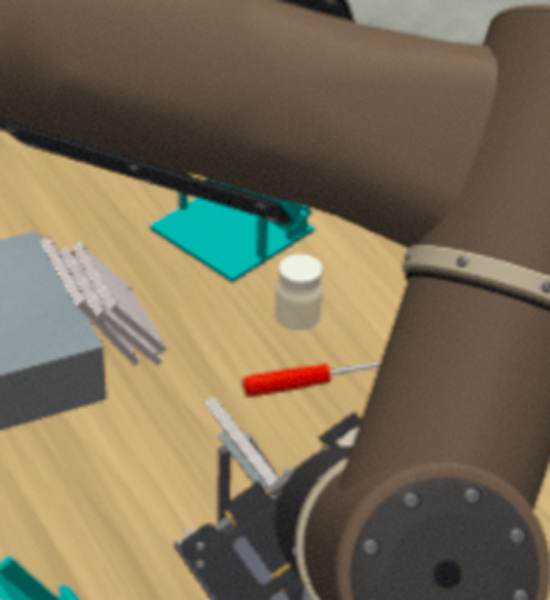

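View pics/f17.png

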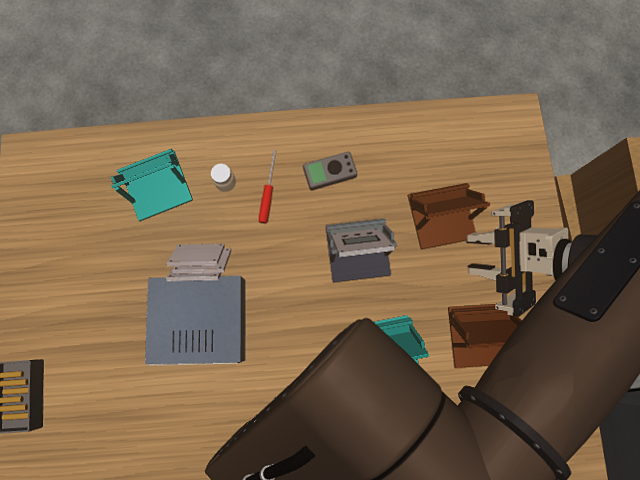

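Run:
```python
from fix import *
for n,x,zs in(("top0.pkl",0,np.arange(0,.13,.01)),("top8.pkl",0,np.arange(0,.06,.01)),("top12.pkl",.01,np.arange(0,.19,.02)),("t17.pkl",.01,np.arange(0,.19,.02))):
    f=load(n);c=rb.inv().apply((cloud(f)-ob).reshape(-1,3))
    ok=(abs(c[:,1])<.05)&(abs(c[:,0]-x)<.02)
    print(n,[(round(z,3),round(1e3*np.median(c[ok&(abs(c[:,2]-z)<.005),0]),1),int((ok&(abs(c[:,2]-z)<.005)).sum())) for z in zs if (ok&(abs(c[:,2]-z)<.005)).sum()>5])
```

```text
top0.pkl [(np.float64(0.0), np.float64(9.4), 295), (np.float64(0.01), np.float64(0.2), 62), (np.float64(0.02), np.float64(-0.3), 38), (np.float64(0.03), np.float64(-0.5), 39), (np.float64(0.04), np.float64(-0.5), 40), (np.float64(0.05), np.float64(-0.5), 37), (np.float64(0.06), np.float64(-0.4), 43), (np.float64(0.07), np.float64(-0.5), 40), (np.float64(0.08), np.float64(-0.5), 40), (np.float64(0.09), np.float64(-0.5), 50), (np.float64(0.1), np.float64(-0.7), 41), (np.float64(0.11), np.float64(-0.5), 49), (np.float64(0.12), np.float64(-1.0), 75)]
top8.pkl [(np.float64(0.0), np.float64(9.2), 296), (np.float64(0.01), np.float64(0.2), 58), (np.float64(0.02), np.float64(-0.4), 35), (np.float64(0.03), np.float64(-0.5), 42), (np.float64(0.04), np.float64(-0.3), 37), (np.float64(0.05), np.float64(-0.6), 41)]
top12.pkl [(np.float64(0.0), np.float64(17.2), 96), (np.float64(0.02), np.float64(14.8), 74), (np.float64(0.04), np.float64(13.5), 41), (np.float64(0.06), np.float64(12.4), 47), (np.float64(0.08), np.float64(12.1), 36), (np.float64(0.1), np.float64(11.4), 50), (np.float64(0.12), np.float64(10.6), 58), (np.float64(0.14), np.float64(9.0), 56), (np.float64(0.16), np.float64(8.3), 68), (np.float64(0.18), np.float64(7.2), 58)]
t17.pkl [(np.float64(0.0), np.float64(14.7), 169), (np.float64(0.02), np.float64(10.0), 53), (np.float64(0.04), np.float64(9.7), 37), (np.float64(0.06), np.float64(9.7), 42), (np.float64(0.08), np.float64(10.0), 41), (np.float64(0.1), np.float64(10.4), 38), (np.float64(0.12), np.float64(10.1), 48), (np.float64(0.14), np.float64(9.7), 51), (np.float64(0.16), np.float64(9.4), 51), (np.float64(0.18), np.float64(9.4), 57)]
```

Run:
```python
from fix import *
i0=np.array([0.49673305,0.19853104,0.]);ri=R.from_euler('z',-.0583-.01)
for n in("top0.pkl","t17.pkl"):
    f=load(n);c=cloud(f)
    y0=230+100//6
    # blank face region pixels
    m=np.zeros((480,640),np.uint8);poly=[(182,247),(220,247),(216,256),(174,256)] 
    cv2.fillPoly(m,[np.array(poly)],1);p=c[m>0];p=p[(p[:,2]>.005)]
    A=np.stack([np.ones(len(p)),p[:,1]-.2,p[:,2]],1)
    s=least_squares(lambda v:A@v-p[:,0],[.6,0,-.5],loss='soft_l1',f_scale=.002).x
    print(n,"face x at z=0:",s[0],"lean",np.degrees(np.arctan(-s[2])),"zmin/max",np.percentile(p[:,2],[2,98]))
f=load("t17.pkl");crop(f,160,235,240,290,"st17.png",9);crop(load("top0.pkl"),160,235,240,290,"st0.png",9)
s=arm.grab_frame("side");crop(s,225,140,305,215,"ss17.png",8)
```

```text
top0.pkl face x at z=0: 0.5927648681745038 lean 27.209045244581546 zmin/max [0.02387704 0.09030644]
t17.pkl face x at z=0: 0.5744312403460596 lean 11.44974068544482 zmin/max [0.02589049 0.07546775]
```

View pics/ss17.png

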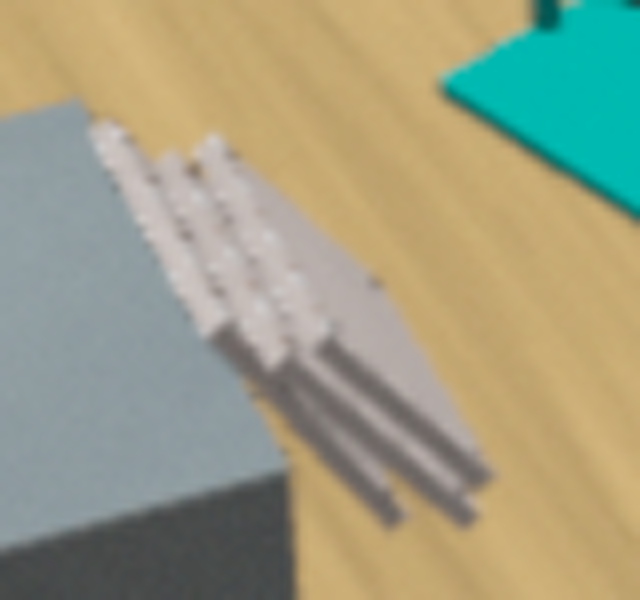

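View pics/st17.png

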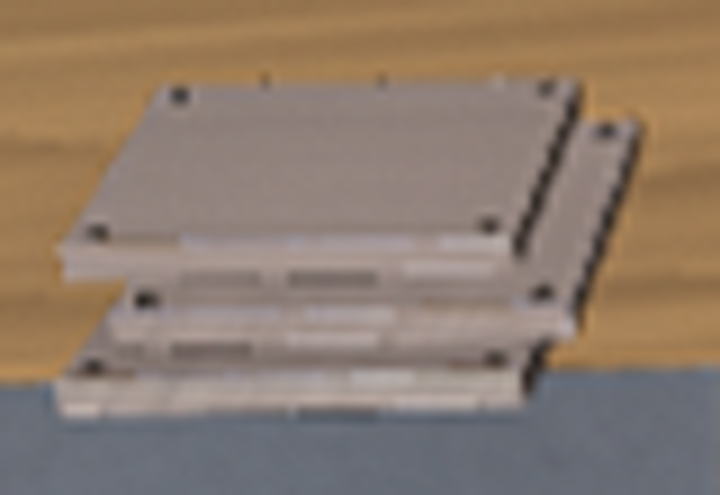

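```bash
python3 -c "
from station import arm
print(arm.get_state()['t'],arm.get_state()['force']);print(arm.job_done())"
```

```text
20.85 [ 0.84612384  0.11881405 -0.26921217]
the job is handed in; nothing more can be done
None
```

The window panel is in the bay of the dark steel stand, window facing out, resting on the ledge and lying flat back between the cheeks. I handed the job in at about 20.9 s, with the gripper well clear. No verdict was given.

**How it went:**
- The window panel was second from the instrument.
- My first, straight-down grasp ran into a joint limit. I backed off without gripping and took the panel slantwise at its upper corner, drew it up along its own slope, and carried it to the bay.
- When I first let go, friction on the ledge held the foot about 4–6 mm out from the back plate and the panel leaned too far back.
- I gripped it again, lifted it 6 mm, brought the foot against the plate, lowered it until the force showed it was on the ledge, and let go.

**Last checks:**
- **Panel in the bay:** depth readings put its front face 9.4–10.4 mm from the plate's zero plane along its height, with no lean relative to the plate. The plate itself read about -0.5 mm, so the 10 mm panel lies flush.
- **One disagreement:** an earlier plate fit suggested the foot was about 1.8 mm out, and so did the outline overlay. Point-by-point depth readings showed the plate flat, so I put that fit down to stray points. I did not resolve the overlay.
- **Other panels:** by eye in both pictures, the three are still leaning with their feet on the bench about where they stood. The front two lean back a little more to fill the gap. My depth fit of the frontmost panel's foot gave an implausible result, because the panel had moved out of the area I measured, so I relied on the pictures.
- **Bystanders:** the jar, screwdriver and meter look unmoved in the last top picture.

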